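# Clamp a surround speaker onto its stand head

## Robot

A 6-joint arm with a two-finger parallel gripper is mounted at the origin on the work surface. World frame = base frame: x ahead of the robot, y to its left, z up, the work surface at z = 0. Lengths are in m, angles in degrees, forces in N, time in s.
With the tool pointing down it reaches from about 0.35 to 0.875 m from the base axis. Payload 4.2 kg.
Tool frame: the origin (TCP) lies midway between the tips of the shut fingers; the grasp point (between the pads) lies 19 mm behind it; z points along the fingers, y is the line along which they close (so a half turn about z gives the same grasp; the last joint's range is limited). The gripper opens to 87 mm and grips with 3 to 60 N. Pads are 19 mm wide; open, the fingers measure 117 mm over their backs; the gripper's body (75 mm by 190 mm) begins 51 mm behind the grasp point.
Start: joints at [-50.099, 22.042, 0.453, 0, -68.411, -14.817], TCP at [0.265, -0.566, 0.19] pointing down, gripper open.
Joint ranges: [-179.83, 179.83], [-69.29, 118.12], [-61.27, 80.66], [-181.25, 117.63], [-171.15, -9.14], [-177.46, 177.46]. Speed limits (degrees/s): [159.86, 159.86, 180, 180, 180, 180].

## Interface

Orientations are given as a 3x3 rotation matrix whose columns are the frame's x, y, z axes.
In Python, from station import sense, capture, camera_params, finish_job gives the robot as it stands.
- The arm moves only by the tool drive_tool, never from a script. Its argument "rows" is a list of rows, each an object of numbers: "tx", "ty", "tz": the shift along the tool's x, y, z in cm; "ax", "ay", "az": the turn, a rotation vector about the tool's x, y, z in rad; "claw": the finger opening in cm, from 0 to 8.7. In form: [{"tx": .., "ty": .., "tz": .., "ax": .., "ay": .., "az": .., "claw": ..}, ...]. A call has 1 to 10 rows; each row shifts and turns the commanded pose from where the row before left it, along the tool's axes as they then stand; what a row does not reach is not made up. A row lasts 1/12 s, in which the tool goes at most 41.7 mm and 7.16 degrees, less where a joint would pass 70% of its speed; a pose out of reach is approached as far as the arm can. A call with a gripper value outside its range is refused whole. The fingers move at their own pace and stop on an object; the grip force is fixed at half the most. Time passes only in rows, so rows that do not move let the fingers close. It gives the time, the measured TCP pose, the force, the opening and the grip force at its end, in the units of the state.
- sense(): the state, without advancing time (a new reading comes with each control period).
- capture(name): name is "scene" or "side" or "wrist"; returns (picture, depth): 400x640x3 uint8, red, green, blue; 400x640 float32, m along the optical axis (not along the pixel's ray), 0 where there is no reading.
- camera_params(name): a dict with "intrinsics" (3x3 intrinsics, pixels), "R" (3x3) and "t" (3): a world point X has camera coordinates R X + t; the wrist camera has in their place "tool_from_camera" (4x4, takes a point from camera to tool coordinates, whose origin is the TCP and whose axes are the flange's). Camera axes: x right, y down, z forward; pixel columns grow to the right and rows downward; lengths in m; the calibration is good to about 2 mm. A picture is of the moment at which its call begins: read the wrist's pose just before it. camera_params takes no time and is no camera call.
- finish_job(): hands the job in; it is judged then, once.
The state is a dict: "time_s": time; "joints": joint angles; "joint_velocities": joint speeds; "effort": joint torques, N m; "tcp_pos": TCP position; "ee_rot": TCP orientation; "wrist_force": force on the tool from outside, world axes, zero at the start; "moment": the same for the moment, N m; "gripper_width": opening from 0.0 (shut) to 1.0 (fully open); "gripper_force": force on a finger pad.
Only numpy, scipy, OpenCV 4.12 (cv2) and the standard library are available. Lean on these libraries where they do the work, as an engineer would, in place of code of your own. Each camera call takes 0.05 s, during which the arm holds its last target. There are 200 camera calls.

## Task

Put the small surround speaker on the steel stand head: slide its forked tongue under the T-knob's washer until the fork is home against the post, with the speaker lying flat and in line with the slab. Then screw the T-knob down clockwise until it stops tight on the tongue, and let go. Leave the remotes and the mug where they are.

Things in the scene. Friction and masses are not known exactly. Their poses are not given: they have to be found in the camera images.
- stand: Stand head: dark steel slab 250 (x) x 110 (y) x 10 mm, fixed to the table. Origin at the centre of its underside, z up, x along its length. The post stands on the centre line 85 mm from the origin towards +x; the rest of the slab, towards -x, is bare and takes the speaker, which goes in moving along the slab's +x.
- post (a point): Where the axis of the fixed steel post (12 mm diameter) meets the top face of the slab, 10 mm above the table; axes as stand.
- clamp: Steel washer on the post, 44 mm diameter, 7 mm thick, that the T-knob above it presses down: it sinks 2.5 mm per rad turned. Origin on the post's axis, at its underside: 5.6 mm + 2.5 mm x (4.0 - knob) above the slab, so the 6 mm tongue is met and squeezed over about the last 0.2 rad.
- knob (a joint): Turn of the T-knob on its coarse thread, in rad: grows when turned clockwise seen from above, and the knob sinks 2.5 mm per rad. 4.0 is the hard stop, fully tight; it starts between 1.1 and 2.0. It turns stiffly (0.12 N m) and stays where left.
- knob_grip (a point): Centre of the T-knob's black cross bar, on the post's axis, 81 mm above the washer's underside. The bar is 78 mm long (the point's x), 18 mm thick (y), 32 mm high (z): pinch it from above across its 18 mm. Below it is a neck of 22 mm diameter. Its top is at most 120 mm above the table. It stays 70 mm or more above the slab, over the speaker.
- speaker: Loose black speaker, about 0.6 kg: box 150 (x) x 62 (y) x 50 mm, two round drivers on top, on a 6 mm steel plate, 50 mm wide; 56 mm high in all. Origin on the plate's bottom face under the box's centre; z up, x towards the tongue. Balance point about 10 mm from the origin towards the tongue. Hold it across its 62 mm width.
- slot (a point): The speaker's plate runs on past the box's +x end as a forked tongue, 50 mm wide, 6 mm thick, tip 147 mm from speaker, with an open slot 20 mm wide, flared at the mouth, its bottom 104 mm from speaker. This point: on the bottom face, slot's centre line, 110 mm from speaker; over the post's axis when the slot's bottom touches the post. Axes as speaker.
- remote_a: Bystander: grey remote control, 190 x 50 x 18 mm, lying on the table; origin at the centre of its underside.
- remote_b: Bystander: black remote control, 160 x 46 x 18 mm, lying on the table; origin at the centre of its underside.
- mug: Bystander: white mug, 80 mm wide, 90 mm high; origin at the centre of its underside.
Not all that is in view belongs to the job. Of the things like the speaker, leave any that is red; of the rest the smaller one is meant.

How it is judged (in metres and radians):
On the way, in this order (a step that is already met when the one before it is completed fails the run):
1. the speaker lies flat on the slab with its fork home against the post, under a still loose knob (horizontal distance between slot and post below 0.01 m and z of slot in the frame of post below 0.004 m and angle between the x axis of speaker and the x axis of stand, either way round below 0.2 rad and value of joint knob below 3.4 rad), for 0.2 s.
2. the knob is screwed down tight on the tongue (value of joint knob above 3.85 rad and contact force between clamp and speaker above 3 N), for 0.2 s.
At the end, for the whole second after the job is handed in: The speaker lies at rest, flat (within 0.06 rad, bottom face within 4 mm of the slab) and in line with the slab (within 0.2 rad), the slot's point within 10 mm of the post's axis, the knob at 3.85 rad or more and its washer pressing on the tongue with more than 3 N (all of step 2 and horizontal distance between slot and post below 0.01 m and z of slot in the frame of post below 0.004 m and angle between speaker's own z axis and vertical below 0.06 rad and angle between the x axis of speaker and the x axis of stand, either way round below 0.2 rad and linear speed of speaker below 0.02 m/s); the robot touches nothing.
It fails at once if a remote or the mug is moved by more than 30 mm (distance of any of remote_a, remote_b, mug from where it was at the start of the episode above 0.03 m).
It also fails if it takes over 72 s, if anything falls off the work surface, if the arm or the gripper's body presses on something with over 40 N, if the wrist force passes 120 N, or if a joint passes its speed limit or range.

## Working session

There is one attempt and no reset: what is moved stays moved. The work goes in short steps, Python scripts to look and compute and a tool call to move; the robot and the scene stay as the last step left them, time stands still between calls to the robot, and variables do not carry over. Pictures are saved under pics/ and viewed, at most 10 in all, crops included, and the job is handed in when it is done.

Besides the shell and the picture viewer there is one more tool, called after "Call:" as name([rows], argument=value, ...), one row to a line, values as JSON. drive_tool: Moves the arm, as the interface text tells. Its arguments: {"type":"object","properties":{"rows":{"type":"array"}},"required":["rows"]}

```bash
mkdir -p pics; python3 - <<'E'
from station import *
import cv2,numpy as np
s=sense();print(s)
for n in("scene","side"):
    p,d=capture(n);cv2.imwrite(f"pics/{n}0.png",p[:,:,::-1]);np.save(f"pics/{n}0.npy",d)
    c=camera_params(n);print(n,c)
print(camera_params("wrist"))
E
```

```text
{'time_s': 0.0, 'joints': array([-5.00997312e+01,  2.20918198e+01,  3.79941172e-01, -2.99250948e-02,
       -6.84110433e+01, -1.48171215e+01]), 'joint_velocities': array([-0.07629453,  0.02115733,  0.02111085,  0.05105444, -0.11006846,
       -0.09990758]), 'effort': array([ 1.09733432e-03, -3.90668321e+01,  1.87403816e+01,  4.21971068e+00,
        1.10417718e-02, -1.74856473e-04]), 'tcp_pos': array([ 0.26469715, -0.56543646,  0.18904721]), 'ee_rot': array([[-9.05775165e-01, -4.23757410e-01, -1.00356522e-03],
       [-4.23758591e-01,  9.05773054e-01,  1.95735013e-03],
       [ 7.95607122e-05,  2.19818853e-03, -9.99997581e-01]]), 'wrist_force': array([ 0.32043897, -0.66764328,  0.06354838]), 'moment': array([-0.03391076,  0.02595171,  0.02344916]), 'gripper_force': 0.0, 'gripper_width': 1.001062935993978}
scene {'intrinsics': array([[391.32221802,   0.        , 321.69840114],
       [  0.        , 391.32221802, 197.51024084],
       [  0.        ,   0.        ,   1.        ]]), 'R': array([[ 0.73044301,  0.68295797, -0.00462811],
       [ 0.57894991, -0.62276983, -0.52628389],
       
[... 303 characters left out ...]
75918,  0.01450964],
       [-0.25075365,  0.60611892, -0.75481287],
       [ 0.26803998, -0.70576736, -0.65577969]]), 't': array([0.47051888, 0.21818505, 1.22281842])}
{'intrinsics': array([[340.2921064 ,   0.        , 326.62001741],
       [  0.        , 340.2921064 , 198.83732317],
       [  0.        ,   0.        ,   1.        ]]), 'tool_from_camera': array([[-1.35026935e-04, -9.58083139e-01, -2.86490279e-01,
         7.90202068e-02],
       [ 9.99999763e-01,  6.41675457e-05, -6.85903714e-04,
        -9.99737146e-05],
       [ 6.75536162e-04, -2.86490303e-01,  9.58082903e-01,
        -1.94928379e-01],
       [ 0.00000000e+00,  0.00000000e+00,  0.00000000e+00,
         1.00000000e+00]])}
```

View pics/scene0.png

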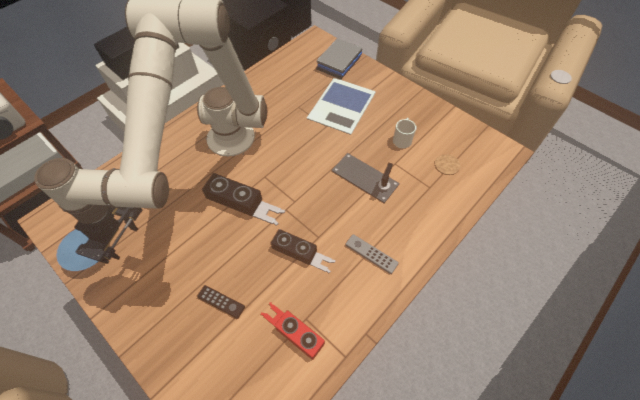

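View pics/side0.png

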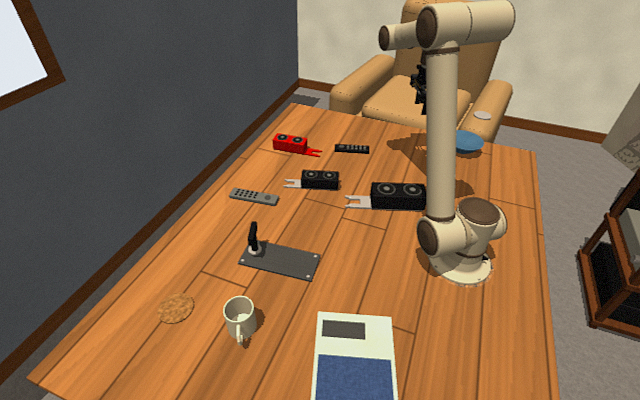

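Scene: the small black speaker is at (295,247), with its tongue tip at about (333,263). The slab is at (365,178), with the knob at (386,178). The large black speaker (232,195) and the red one (298,333) are decoys, and the remotes are at (372,254) and (221,302).

```bash
cat > h.py <<'E'
from station import *
import cv2,numpy as np
def cloud(n,d):
    c=camera_params(n);K=c["intrinsics"];v,u=np.indices(d.shape)
    P=np.stack([(u-K[0,2])/K[0,0]*d,(v-K[1,2])/K[1,1]*d,d],-1)
    if n=="wrist":
        s=sense();T=c["tool_from_camera"];P=P@T[:3,:3].T+T[:3,3]
        return P@s["ee_rot"].T+s["tcp_pos"]
    return (P-c["t"])@c["R"]
def rect(X):
    (c,wh,a)=cv2.minAreaRect((X[:,:2]*1000).astype(np.float32))
    if wh[0]<wh[1]: wh=wh[::-1];a+=90
    return np.round(c,1),np.round(wh,1),round((a+90)%180-90,1),len(X)
def near(P,c,r,z0,z1):
    return P[(np.hypot(P[...,0]-c[0],P[...,1]-c[1])<r)&(P[...,2]>z0)&(P[...,2]<z1)]
E
python3 - <<'E'
from h import *
for n in("scene","side"):
    d=np.load(f"pics/{n}0.npy");p=cv2.imread(f"pics/{n}0.png");P=cloud(n,d)
    if n=="scene":
        S=P[247,295];T=P[178,358];print(S,T,P[262,330],P[185,385])
    for nm,c,r,a,b in(("box",S,.11,.045,.07),("plate",S,.2,.003,.012),("slab",T,.2,.006,.014),("bar",T,.14,.075,.14)):
        X=near(P,c,r,a,b)
        if len(X)>5: print(n,nm,rect(X),np.median(X[:,2]),X[:,2].max())
E
```

```text
[ 0.58226402 -0.18747232  0.05919986] [0.53555943 0.20202505 0.00955314] [ 0.69002969 -0.12899337  0.00235743] [0.64264681 0.22950727 0.03956583]
scene box (array([ 566.4, -182.5]), array([151.5,  64.7]), 17.1, 761) 0.056169010968609545 0.06376818661343349
scene plate (array([ 582.5, -184.6]), array([393.7, 393.4]), 60.3, 1330) 0.004457967564547459 0.011872367452788036
scene slab (array([534.6, 184.4]), array([371.6, 361.6]), -38.8, 1246) 0.009647560744270266 0.013986712735286962
scene bar (array([634.4, 234.7]), array([82.9, 19.5]), -70.7, 122) 0.11783986900576277 0.12336383558757995
side box (array([ 565.8, -180.6]), array([149.2,  69.6]), 15.4, 432) 0.05752538893490011 0.06522153969778391
side plate (array([ 580.1, -188.6]), array([396.8, 388.6]), -41.1, 1179) 0.004295645546240841 0.011989144273745422
side slab (array([529.1, 192.9]), array([370.5, 368.7]), -30.4, 1795) 0.010943344598421553 0.013998387267486527
side bar (array([631.4, 235.5]), array([80.4, 20.1]), -71.0, 184) 0.11862643359836689 0.12432198733000831
```

```bash
python3 - <<'E'
from h import *
for n in("scene","side"):
    d=np.load(f"pics/{n}0.npy");p=cv2.imread(f"pics/{n}0.png");P=cloud(n,d)
    h=cv2.cvtColor(p,cv2.COLOR_BGR2HSV)
    for nm,c,r,vm in(("slab",(.56,.21,0),.18,0),("tongue",(.566+.12*.957,-.182+.12*.29,0),.07,110)):
        m=(h[...,1]<70)&(h[...,2]>vm)&(np.hypot(P[...,0]-c[0],P[...,1]-c[1])<r)&(P[...,2]<.016)&(P[...,2]>-.005)
        m=cv2.morphologyEx(m.astype(np.uint8),cv2.MORPH_OPEN,np.ones((2,2)))
        k,l,st,_=cv2.connectedComponentsWithStats(m);i=1+st[1:,4].argmax();X=P[l==i]
        print(n,nm,rect(X),np.median(X[:,2]))
E
```

```text
scene slab (array([ 732.7, -131.2]), array([984.7, 190. ]), -58.7, 1002) 0.009940914071702993
scene tongue (array([ 826.6, -337.6]), array([549.5,  82. ]), -51.3, 227) 0.005372873479548459
side slab (array([428.9, 556.5]), array([831.5, 263. ]), -70.2, 1853) 0.01110358029581315
side tongue (array([409., 360.]), array([1189.8,   64.4]), -62.7, 96) 0.006292158463930548
```

```bash
python3 - <<'E'
from h import *
for n in("scene","side"):
    d=np.load(f"pics/{n}0.npy");p=cv2.imread(f"pics/{n}0.png");P=cloud(n,d)
    h=cv2.cvtColor(p,cv2.COLOR_BGR2HSV)
    for nm,c,r,vm in(("slab",(.56,.21,0),.18,0),("tongue",(.566+.12*.957,-.182+.12*.29,0),.07,110)):
        m0=(h[...,1]<70)&(h[...,2]>vm)&(np.hypot(P[...,0]-c[0],P[...,1]-c[1])<r)&(P[...,2]<.02)&(P[...,2]>-.005)
        k,l,st,_=cv2.connectedComponentsWithStats(m0.astype(np.uint8));i=1+st[1:,4].argmax();X=P[l==i]
        print(n,nm,rect(X),np.median(X[:,2]),st[i])
E
```

```text
scene slab (array([519.2, 222.2]), array([187., 111.]), 6.3, 1014) 0.009935953117287118 [ 333  154   50   40 1014]
scene tongue (array([ 671.4, -146.2]), array([73.9, 55.1]), 17.7, 231) 0.005935106406732963 [310 252  25  21 231]
side slab (array([547.7, 229.6]), array([248.4, 110.3]), 6.1, 1871) 0.011187517295107469 [ 238  241   82   41 1871]
side tongue (array([ 673.4, -147.1]), array([64.7, 57. ]), 23.4, 98) 0.007086194241656796 [284 179  17   9  98]
```

Call:
drive_tool([
  {"az": 0.1,"claw": 8.7},
  {"az": 0.048},
  {"tx": -3.3,"ty": 2.3},
  {"tx": -3.3,"ty": 2.3},
  {"tx": -3.3,"ty": 2.3},
  {"tx": -3.3,"ty": 2.3},
  {"tx": -3.3,"ty": 2.3},
  {"tx": -3.3,"ty": 2.3},
  {"tx": -3.3,"ty": 2.3},
  {"tx": -3.3,"ty": 2.3},
])

```text
invalid input at $.rows[0]: expected keys tx, ty, tz, ax, ay, az, claw
```

Call:
drive_tool([
  {"tx": -3.3,"ty": 2.3},
  {"tx": -3.3,"ty": 2.3},
  {"tx": -3.3,"ty": 2.3},
  {"tx": -3.3,"ty": 2.3},
  {"tx": -0.7,"ty": 0.6},
  {},
  {},
])

```text
invalid input at $.rows[0]: expected keys tx, ty, tz, ax, ay, az, claw
```

```bash
cat >> h.py <<'E'
def to(x,y,z,yaw):
    s=sense();R=s["ee_rot"];y0=np.degrees(np.arctan2(R[1,0],R[0,0]))
    dyaw=(yaw-y0+180)%360-180
    a=np.radians(yaw);Rt=np.array([[np.cos(a),np.sin(a),0],[np.sin(a),-np.cos(a),0],[0,0,-1]])
    print("pos",s["tcp_pos"].round(4),"yaw",y0.round(2),"tilt",R[:2,2].round(4),"j",s["joints"].round(1),"t",round(s["time_s"],2),"F",s["wrist_force"].round(1),"w",round(s["gripper_width"]*8.7,2))
    print("az first",round(-np.radians(dyaw),3),"then txyz cm",((np.array([x,y,z])-s["tcp_pos"])@Rt*100).round(2))
E
python3 - <<'E'
from h import *
to(.571,-.18,.19,196.5)
P=cloud("wrist",capture("wrist")[1]);p,d=capture("wrist");cv2.imwrite("pics/w1.png",p[:,:,::-1]);P=cloud("wrist",d)
X=near(P,(.566,-.182),.12,.045,.07);print("box",rect(X),np.median(X[:,2]))
h=cv2.cvtColor(p,cv2.COLOR_RGB2HSV);c=(.681,-.147)
m=(h[...,1]<70)&(h[...,2]>110)&(np.hypot(P[...,0]-c[0],P[...,1]-c[1])<.07)&(abs(P[...,2]-.005)<.007)
k,l,st,_=cv2.connectedComponentsWithStats(m.astype(np.uint8));X=P[l==1+st[1:,4].argmax()];print("tongue",rect(X),np.median(X[:,2]))
E
```

```text
pos [ 0.2647 -0.5655  0.1892] yaw -154.92 tilt [-0.0009  0.0017] j [-50.1  22.1   0.4  -0.  -68.4 -14.8] t 0.1 F [0.6 0.  0.4] w 8.68
az first 0.15 then txyz cm [-40.31  28.26  -0.08]
box (array([0., 0.]), array([0., 0.]), 0.0, 0) nan
  return _methods._mean(a, axis=axis, dtype=dtype,
  ret = ret.dtype.type(ret / rcount)
Traceback (most recent call last):
ValueError: attempt to get argmax of an empty sequence
```

View pics/w1.png

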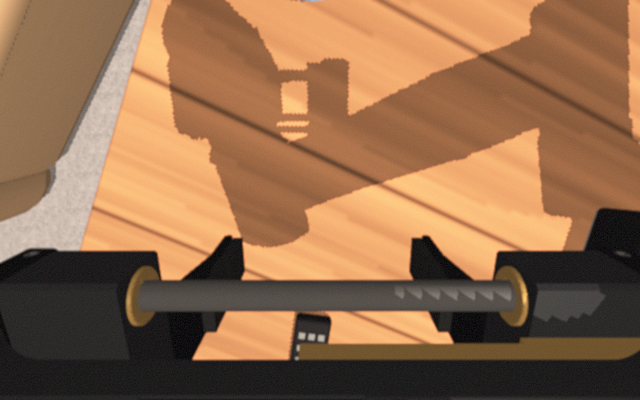

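The wrist view shows only bare table ahead of the fingers, because the move was refused: rows need all seven keys. I'll go over with the camera turned to face the tongue side.

Call:
drive_tool([
  {"tx": -3.6,"ty": 1.8,"tz": 0,"ax": 0,"ay": 0,"az": 0,"claw": 8.7},
  {"tx": -3.6,"ty": 1.8,"tz": 0,"ax": 0,"ay": 0,"az": 0,"claw": 8.7},
  {"tx": -3.6,"ty": 1.8,"tz": 0,"ax": 0,"ay": 0,"az": 0,"claw": 8.7},
  {"tx": -3.6,"ty": 1.8,"tz": 0,"ax": 0,"ay": 0,"az": 0,"claw": 8.7},
  {"tx": -3.6,"ty": 1.8,"tz": 0,"ax": 0,"ay": 0,"az": 0,"claw": 8.7},
  {"tx": -3.6,"ty": 1.8,"tz": 0,"ax": 0,"ay": 0,"az": 0,"claw": 8.7},
  {"tx": -3.6,"ty": 1.8,"tz": 0,"ax": 0,"ay": 0,"az": 0,"claw": 8.7},
  {"tx": -3.6,"ty": 1.8,"tz": 0,"ax": 0,"ay": 0,"az": 0,"claw": 8.7},
  {"tx": -3.6,"ty": 1.8,"tz": 0,"ax": 0,"ay": 0,"az": 0,"claw": 8.7},
  {"tx": -3.6,"ty": 1.8,"tz": 0,"ax": 0,"ay": 0,"az": 0,"claw": 8.7},
])

```text
time_s: 1.03
tcp_pos: [0.5155, -0.2485, 0.1902]
ee_rot: [[-0.906, -0.424, 0.0], [-0.424, 0.906, 0.0], [-0.0, 0.0, -1.0]]
wrist_force: [0.1, -0.3, -0.4]
gripper_width: 1.001
gripper_force: 0.0
```

Call:
drive_tool([
  {"tx": -3.6,"ty": 1.8,"tz": 0,"ax": 0,"ay": 0,"az": 0,"claw": 8.7},
  {"tx": -3.6,"ty": 1.8,"tz": 0,"ax": 0,"ay": 0,"az": 0,"claw": 8.7},
  {"tx": -0.8,"ty": 0.3,"tz": 0,"ax": 0,"ay": 0,"az": 0,"claw": 8.7},
  {"tx": 0,"ty": 0,"tz": 0,"ax": 0,"ay": 0,"az": -0.12,"claw": 8.7},
  {"tx": 0,"ty": 0,"tz": 0,"ax": 0,"ay": 0,"az": -0.12,"claw": 8.7},
  {"tx": 0,"ty": 0,"tz": 0,"ax": 0,"ay": 0,"az": -0.12,"claw": 8.7},
  {"tx": 0,"ty": 0,"tz": 0,"ax": 0,"ay": 0,"az": -0.12,"claw": 8.7},
  {"tx": 0,"ty": 0,"tz": 0,"ax": 0,"ay": 0,"az": -0.12,"claw": 8.7},
])

```text
time_s: 1.7
tcp_pos: [0.5703, -0.1812, 0.1898]
ee_rot: [[-0.503, -0.864, -0.001], [-0.864, 0.503, 0.0], [0.0, 0.001, -1.0]]
wrist_force: [0.1, 0.6, -0.4]
gripper_width: 0.999
gripper_force: 0.0
```

```bash
python3 -c "
from h import *
to(.571,-.18,.19,16.5)"
```

```text
pos [ 0.5703 -0.1812  0.1898] yaw -120.2 tilt [-0.0008  0.0001] j [ -2.1  19.5  -3.4  -0.  -67.1 -28.1] t 1.7 F [ 0.1  0.6 -0.4] w 8.69
az first -2.386 then txyz cm [ 0.1  -0.1  -0.02]
```

Call:
drive_tool([
  {"tx": 0,"ty": 0,"tz": 0,"ax": 0,"ay": 0,"az": -0.12,"claw": 8.7},
  {"tx": 0,"ty": 0,"tz": 0,"ax": 0,"ay": 0,"az": -0.12,"claw": 8.7},
  {"tx": 0,"ty": 0,"tz": 0,"ax": 0,"ay": 0,"az": -0.12,"claw": 8.7},
  {"tx": 0,"ty": 0,"tz": 0,"ax": 0,"ay": 0,"az": -0.12,"claw": 8.7},
  {"tx": 0,"ty": 0,"tz": 0,"ax": 0,"ay": 0,"az": -0.12,"claw": 8.7},
  {"tx": 0,"ty": 0,"tz": 0,"ax": 0,"ay": 0,"az": -0.12,"claw": 8.7},
  {"tx": 0,"ty": 0,"tz": 0,"ax": 0,"ay": 0,"az": -0.12,"claw": 8.7},
  {"tx": 0,"ty": 0,"tz": 0,"ax": 0,"ay": 0,"az": -0.12,"claw": 8.7},
  {"tx": 0,"ty": 0,"tz": 0,"ax": 0,"ay": 0,"az": -0.12,"claw": 8.7},
  {"tx": 0,"ty": 0,"tz": 0,"ax": 0,"ay": 0,"az": -0.12,"claw": 8.7},
])

```text
time_s: 2.53
tcp_pos: [0.5703, -0.1814, 0.1899]
ee_rot: [[0.623, -0.782, -0.001], [-0.782, -0.623, 0.0], [-0.0, 0.0, -1.0]]
wrist_force: [-0.1, -0.1, -0.1]
gripper_width: 0.996
gripper_force: 0.0
```

Call:
drive_tool([
  {"tx": 0,"ty": 0,"tz": 0,"ax": 0,"ay": 0,"az": -0.12,"claw": 8.7},
  {"tx": 0,"ty": 0,"tz": 0,"ax": 0,"ay": 0,"az": -0.12,"claw": 8.7},
  {"tx": 0,"ty": 0,"tz": 0,"ax": 0,"ay": 0,"az": -0.12,"claw": 8.7},
  {"tx": 0,"ty": 0,"tz": 0,"ax": 0,"ay": 0,"az": -0.12,"claw": 8.7},
  {"tx": 0,"ty": 0,"tz": 0,"ax": 0,"ay": 0,"az": -0.12,"claw": 8.7},
  {"tx": 0,"ty": 0,"tz": 0,"ax": 0,"ay": 0,"az": -0.12,"claw": 8.7},
  {"tx": 0,"ty": 0,"tz": 0,"ax": 0,"ay": 0,"az": -0.12,"claw": 8.7},
  {"tx": 0,"ty": 0,"tz": 0,"ax": 0,"ay": 0,"az": -0.12,"claw": 8.7},
  {"tx": 0,"ty": 0,"tz": 0,"ax": 0,"ay": 0,"az": -0.12,"claw": 8.7},
  {"tx": 0,"ty": 0,"tz": 0,"ax": 0,"ay": 0,"az": -0.106,"claw": 8.7},
])

```text
time_s: 3.37
tcp_pos: [0.5703, -0.1814, 0.1899]
ee_rot: [[0.959, 0.284, -0.001], [0.284, -0.959, 0.0], [-0.001, -0.0, -1.0]]
wrist_force: [-0.5, -0.2, -0.0]
gripper_width: 1.0
gripper_force: 0.0
```

```bash
python3 - <<'E'
from h import *
to(.571,-.18,.19,16.5)
p,d=capture("wrist");cv2.imwrite("pics/w2.png",p[:,:,::-1]);P=cloud("wrist",d)
X=near(P,(.566,-.182),.12,.045,.07);print("box",rect(X),np.median(X[:,2]))
h=cv2.cvtColor(p,cv2.COLOR_RGB2HSV);c=(.681,-.147)
m=(h[...,1]<70)&(h[...,2]>110)&(np.hypot(P[...,0]-c[0],P[...,1]-c[1])<.07)&(abs(P[...,2]-.005)<.007)
k,l,st,_=cv2.connectedComponentsWithStats(m.astype(np.uint8));X=P[l==1+st[1:,4].argmax()];print("tongue",rect(X),np.median(X[:,2]))
E
```

```text
pos [ 0.5703 -0.1814  0.1899] yaw 16.48 tilt [-0.0006  0.0001] j [ -2.2  19.5  -3.4  -0.  -67.1 108.6] t 3.37 F [-0.5 -0.2 -0. ] w 8.7
az first -0.0 then txyz cm [ 0.11 -0.11 -0.01]
box (array([ 565.8, -182.2]), array([149.5,  61.9]), 17.7, 8903) 0.0567985837898988
tongue (array([ 671.2, -148.3]), array([72. , 51.6]), 17.8, 2552) 0.006171516829666976
```

View pics/w2.png

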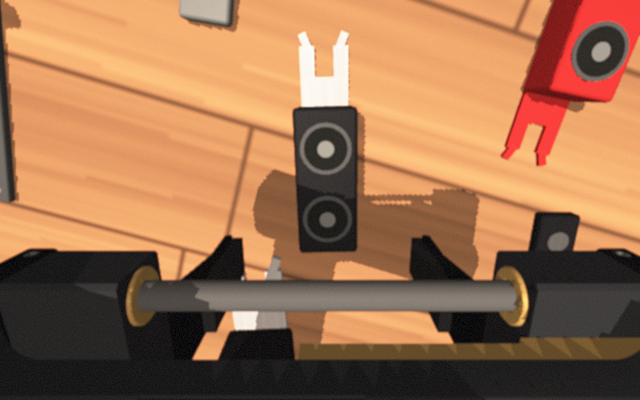

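The wrist view shows the small speaker at cols 293–357, rows 107–252, with its fork at (325,70). It lies clear of the fingers, and the measured sizes (149.5×61.9 mm, top at 57 mm) match. Next I grasp it.

Call:
drive_tool([
  {"tx": 0,"ty": 0,"tz": 0,"ax": 0,"ay": 0,"az": -0.021,"claw": 8.7},
  {"tx": 0.34,"ty": -0.06,"tz": 0,"ax": 0,"ay": 0,"az": 0,"claw": 8.7},
  {"tx": 0,"ty": 0,"tz": 4,"ax": 0,"ay": 0,"az": 0,"claw": 8.7},
  {"tx": 0,"ty": 0,"tz": 4,"ax": 0,"ay": 0,"az": 0,"claw": 8.7},
  {"tx": 0,"ty": 0,"tz": 4,"ax": 0,"ay": 0,"az": 0,"claw": 8.7},
  {"tx": 0,"ty": 0,"tz": 3,"ax": 0,"ay": 0,"az": 0,"claw": 8.7},
  {"tx": 0,"ty": 0,"tz": 1.6,"ax": 0,"ay": 0,"az": 0,"claw": 8.7},
  {"tx": 0,"ty": 0,"tz": 1,"ax": 0,"ay": 0,"az": 0,"claw": 8.7},
  {"tx": 0,"ty": 0,"tz": 0,"ax": 0,"ay": 0,"az": 0,"claw": 5.5},
  {"tx": 0,"ty": 0,"tz": 0,"ax": 0,"ay": 0,"az": 0,"claw": 5.5},
])

```text
time_s: 4.25
tcp_pos: [0.5744, -0.1797, 0.0146]
ee_rot: [[0.954, 0.298, 0.001], [0.298, -0.954, -0.0], [0.001, 0.001, -1.0]]
wrist_force: [0.3, -0.6, 0.4]
gripper_width: 0.919
gripper_force: 0.0
```

Call:
drive_tool([
  {"tx": 0,"ty": 0,"tz": 0,"ax": 0,"ay": 0,"az": 0,"claw": 5.5},
  {"tx": 0,"ty": 0,"tz": 0,"ax": 0,"ay": 0,"az": 0,"claw": 5.5},
  {"tx": 0,"ty": 0,"tz": 0,"ax": 0,"ay": 0,"az": 0,"claw": 5.5},
  {"tx": 0,"ty": 0,"tz": 0,"ax": 0,"ay": 0,"az": 0,"claw": 5.5},
  {"tx": 0,"ty": 0,"tz": 0,"ax": 0,"ay": 0,"az": 0,"claw": 5.5},
  {"tx": 0,"ty": 0,"tz": 0,"ax": 0,"ay": 0,"az": 0,"claw": 5.5},
])

```text
time_s: 4.75
tcp_pos: [0.5747, -0.1795, 0.0157]
ee_rot: [[0.954, 0.299, 0.003], [0.299, -0.954, -0.0], [0.002, 0.001, -1.0]]
wrist_force: [-0.8, 0.9, 6.1]
gripper_width: 0.704
gripper_force: 30.0
```

Call:
drive_tool([
  {"tx": 0,"ty": 0,"tz": -1,"ax": 0,"ay": 0,"az": 0,"claw": 5.5},
  {"tx": 0,"ty": 0,"tz": -3,"ax": 0,"ay": 0,"az": 0,"claw": 5.5},
  {"tx": 0,"ty": 0,"tz": -3,"ax": 0,"ay": 0,"az": 0,"claw": 5.5},
  {"tx": 0,"ty": 0,"tz": -3,"ax": 0,"ay": 0,"az": 0,"claw": 5.5},
  {"tx": 0,"ty": 0,"tz": -1,"ax": 0,"ay": 0,"az": 0.095,"claw": 5.5},
  {"tx": 0,"ty": 0,"tz": 0,"ax": 0,"ay": 0,"az": 0.1,"claw": 5.5},
  {"tx": 0,"ty": -1,"tz": 0,"ax": 0,"ay": 0,"az": 0,"claw": 5.5},
  {"tx": -0.5,"ty": -2,"tz": 0,"ax": 0,"ay": 0,"az": 0,"claw": 5.5},
  {"tx": -0.8,"ty": -3,"tz": 0,"ax": 0,"ay": 0,"az": 0,"claw": 5.5},
  {"tx": -0.8,"ty": -3.5,"tz": 0,"ax": 0,"ay": 0,"az": 0,"claw": 5.5},
])

```text
time_s: 5.58
tcp_pos: [0.5399, -0.087, 0.1219]
ee_rot: [[0.994, 0.106, -0.005], [0.106, -0.994, 0.0], [-0.005, -0.001, -1.0]]
wrist_force: [1.0, 1.4, -7.0]
gripper_width: 0.707
gripper_force: 30.0
```

Call:
drive_tool([
  {"tx": -0.8,"ty": -3.5,"tz": 0,"ax": 0,"ay": 0,"az": 0,"claw": 5.5},
  {"tx": -0.8,"ty": -3.5,"tz": 0,"ax": 0,"ay": 0,"az": 0,"claw": 5.5},
  {"tx": -0.8,"ty": -3.5,"tz": 0,"ax": 0,"ay": 0,"az": 0,"claw": 5.5},
  {"tx": -0.8,"ty": -3.5,"tz": 0,"ax": 0,"ay": 0,"az": 0,"claw": 5.5},
  {"tx": -0.8,"ty": -3.5,"tz": 0,"ax": 0,"ay": 0,"az": 0,"claw": 5.5},
  {"tx": -0.8,"ty": -3.5,"tz": 0,"ax": 0,"ay": 0,"az": 0,"claw": 5.5},
  {"tx": -0.8,"ty": -3.5,"tz": 0,"ax": 0,"ay": 0,"az": 0,"claw": 5.5},
  {"tx": -0.8,"ty": -3.5,"tz": 0,"ax": 0,"ay": 0,"az": 0,"claw": 5.5},
  {"tx": -0.8,"ty": -2.5,"tz": 0,"ax": 0,"ay": 0,"az": 0,"claw": 5.5},
  {"tx": 0,"ty": -0.6,"tz": 0,"ax": 0,"ay": 0,"az": 0,"claw": 5.5},
])

```text
time_s: 6.42
tcp_pos: [0.4343, 0.2166, 0.1228]
ee_rot: [[0.994, 0.113, -0.003], [0.113, -0.994, -0.001], [-0.003, 0.0, -1.0]]
wrist_force: [1.1, 0.1, -7.7]
gripper_width: 0.709
gripper_force: 30.0
```

```bash
python3 - <<'E'
from h import *
to(.442,.215,.12,6.2)
p,d=capture("wrist");cv2.imwrite("pics/w3.png",p[:,:,::-1]);np.save("pics/w3.npy",d);P=cloud("wrist",d)
s=sense();L=(P-s["tcp_pos"])@s["ee_rot"]   # tool coords
x=near(P,(.633,.236),.06,.09,.14);
h=cv2.cvtColor(p,cv2.COLOR_RGB2HSV)
bar=(np.hypot(P[...,0]-.633,P[...,1]-.236)<.06)&(P[...,2]>.1)&(h[...,2]<90);print("bar",rect(P[bar]),np.median(P[bar][:,2]))
m=(h[...,1]<90)&(abs(P[...,2]-.010)<.006)&(np.hypot(P[...,0]-.55,P[...,1]-.23)<.2)
k,l,st,_=cv2.connectedComponentsWithStats(m.astype(np.uint8));X=P[l==1+st[1:,4].argmax()];print("slab",rect(X),np.median(X[:,2]))
m=(abs(L[...,1])<.04)&(L[...,0]>.06)&(L[...,0]<.15)&(L[...,2]>-.02)&(L[...,2]<.03)&(h[...,2]>110)
k,l,st,_=cv2.connectedComponentsWithStats(m.astype(np.uint8));X=L[l==1+st[1:,4].argmax()];print("tongue tool",rect(X),np.median(X[:,2]),X[:,0].max())
m=(abs(L[...,1])<.05)&(L[...,0]>-.1)&(L[...,0]<.1)&(L[...,2]<-.03)&(L[...,2]>-.06)
X=L[m];print("box tool",rect(X),np.median(X[:,2]))
E
```

```text
pos [0.4343 0.2166 0.1228] yaw 6.49 tilt [-0.0033 -0.0005] j [ 45.6  12.3 -24.2  -0.1 -53.7  50.9] t 6.42 F [ 1.1  0.1 -7.7] w 6.17
az first 0.005 then txyz cm [0.75 0.24 0.28]
bar (array([0., 0.]), array([0., 0.]), 0.0, 0) nan
slab (array([542.2, 182.4]), array([101.5,  26.8]), 7.5, 3101) 0.010520131247843928
tongue tool (array([97. , -0.6]), array([63.2, 50.1]), -0.5, 8392) 0.008929719557815588 0.12848588020946608
box tool (array([7.5, 0.2]), array([116.5,  81.3]), -0.8, 24600) -0.04136898569781571
  return _methods._mean(a, axis=axis, dtype=dtype,
  ret = ret.dtype.type(ret / rcount)
```

View pics/w3.png

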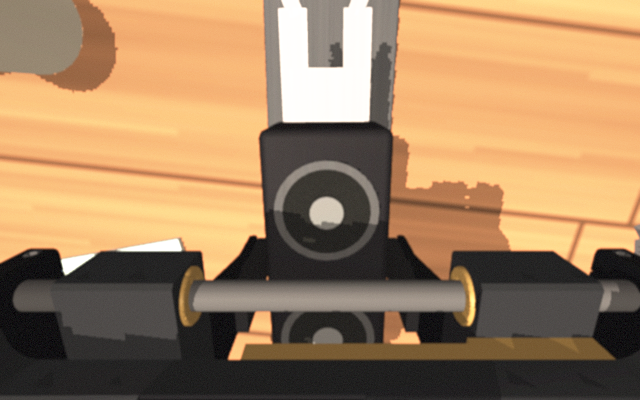

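The wrist view shows the fork straight ahead, with the slot bottom at about (326,67). The speaker is held square. The bar isn't in view, so I'll refine the post position from the first pictures.

```bash
python3 - <<'E'
from h import *
for n in("scene","side"):
    d=np.load(f"pics/{n}0.npy");p=cv2.imread(f"pics/{n}0.png");P=cloud(n,d);h=cv2.cvtColor(p,cv2.COLOR_BGR2HSV)
    X=near(P,(.633,.235),.06,.113,.13);print(n,"top",rect(X),np.median(X[:,2]))
    m=(h[...,1]<75)&(abs(P[...,2]-.011)<.005)&(np.hypot(P[...,0]-.55,P[...,1]-.228)<.15)
    print("slab",rect(P[m]),np.median(P[m][:,2]))
    a=np.radians(6.2);Q=P[m][:,:2]-[.55,.228];u=Q@[np.cos(a),np.sin(a)];v=Q@[-np.sin(a),np.cos(a)]
    B=[(uu,np.percentile(v[abs(u-uu)<.012],[2,50,98]).round(4)*1000) for uu in np.arange(-.11,.12,.03)]
    for b in B: print(round(b[0],3),b[1])
    print("u",np.percentile(u,[.5,99.5]).round(4))
P=cloud("wrist",np.load("pics/w3.npy"));s=sense();L=(P-s["tcp_pos"])@s["ee_rot"]
print("slot bottom tool",[L[r,326].round(4) for r in(64,66,68,70,72)],"edges",[L[40,c].round(4) for c in(278,282,305,309,343,346,370,374)])
E
```

```text
scene top (array([633.2, 236. ]), array([79.4, 18.4]), -69.1, 89) 0.11881690377202697
slab (array([549.4, 225. ]), array([248.2, 110.2]), 5.8, 1129) 0.010089502826366442
-0.11 [-53.4  -4.6  49. ]
-0.08 [-53.5  -3.   49.5]
-0.05 [-52.4  -4.1  47.1]
-0.02 [-53.8  -2.9  50.9]
0.01 [-54.2  -2.1  49.3]
0.04 [-53.3  -4.2  48.5]
0.07 [-55.7 -26.6  48.3]
0.1 [-55.6 -13.8  48.8]
u [-0.1228  0.1224]
side top (array([632.5, 235.5]), array([80. , 18.3]), -69.7, 119) 0.12016243102302021
slab (array([547.6, 229.6]), array([248.3, 110.3]), 6.1, 1828) 0.011220711381771742
-0.11 [-49.8   6.5  54.5]
-0.08 [-49.7   4.4  54.1]
-0.05 [-48.5   5.8  54.2]
-0.02 [-49.4   5.8  53.6]
0.01 [-48.8   4.7  52.9]
0.04 [-50.    5.8  53.5]
0.07 [-51.5  12.4  51.5]
0.1 [-47.2  29.5  53.6]
u [-0.1253  0.1195]
slot bottom tool [array([ 1.054e-01, -1.000e-04,  1.134e-01]), array([ 1.036e-01, -1.000e-04,  1.107e-01]), array([ 0.0944, -0.0001,  0.0095]), array([ 0.0932, -0.0001,  0.0077]), array([ 0.0922, -0.0001,  0.0083])] edges [array([ 0.1239, -0.0399,  0.1125]), array([ 0.1089, -0.0243,  0.0102]), array([ 0.1086, -0.0115,  0.0081]), array([ 0.1239, -0.0142,  0.1126]), array([0.1087, 0.0093, 0.0088]), array([0.1086, 0.0109, 0.0085]), array([0.1089, 0.0242, 0.01  ]), array([0.1237, 0.0394, 0.1112])]
```

Call:
drive_tool([
  {"tx": 0,"ty": 0,"tz": 0,"ax": 0,"ay": 0,"az": 0.007,"claw": 5.5},
  {"tx": 0,"ty": 0.18,"tz": 1,"ax": 0,"ay": 0,"az": 0,"claw": 5.5},
  {"tx": 0,"ty": 0,"tz": 2,"ax": 0,"ay": 0,"az": 0,"claw": 5.5},
  {"tx": 0,"ty": 0,"tz": 2,"ax": 0,"ay": 0,"az": 0,"claw": 5.5},
  {"tx": 0,"ty": 0,"tz": 2,"ax": 0,"ay": 0,"az": 0,"claw": 5.5},
  {"tx": 0,"ty": 0,"tz": 1,"ax": 0,"ay": 0,"az": 0,"claw": 5.5},
  {"tx": 0,"ty": 0,"tz": 0.6,"ax": 0,"ay": 0,"az": 0,"claw": 5.5},
  {"tx": 0,"ty": 0,"tz": 0.4,"ax": 0,"ay": 0,"az": 0,"claw": 5.5},
  {"tx": 0,"ty": 0,"tz": 0,"ax": 0,"ay": 0,"az": 0,"claw": 5.5},
  {"tx": 0,"ty": 0,"tz": 0,"ax": 0,"ay": 0,"az": 0,"claw": 5.5},
])

```text
time_s: 7.3
tcp_pos: [0.4381, 0.2121, 0.0346]
ee_rot: [[0.995, 0.101, 0.001], [0.101, -0.995, 0.0], [0.001, -0.0, -1.0]]
wrist_force: [-0.1, 0.7, -6.3]
gripper_width: 0.708
gripper_force: 30.0
```

```bash
python3 - <<'E'
from h import *
to(.5321,.2252,.0275,6.1)
for n in("scene","side"):
    p,d=capture(n);np.save(f"pics/{n}1.npy",d)
    P=cloud(n,d);u0,v0,S=(300,130,130) if n=="scene" else (200,190,150)
    cv2.imwrite(f"pics/{n}1.png",cv2.resize(p[v0:v0+S*3//4,u0:u0+S,::-1],(800,600),interpolation=cv2.INTER_CUBIC))
    X=near(P,(.45,.216),.11,.055,.08);print(n,"box",rect(X),np.median(X[:,2]))
E
```

```text
pos [0.4381 0.2121 0.0346] yaw 5.78 tilt [0.0007 0.0004] j [ 45.   19.2 -30.3   0.  -40.5  50.8] t 7.3 F [-0.1  0.7 -6.3] w 6.16
az first -0.006 then txyz cm [ 9.49 -0.3   0.71]
scene box (array([432.2, 210.2]), array([147.5,  78.9]), 12.3, 269) 0.07400002990699055
side box (array([427.6, 218.2]), array([153.7,  68. ]), 13.0, 447) 0.07544976286788005
```

View pics/scene1.png

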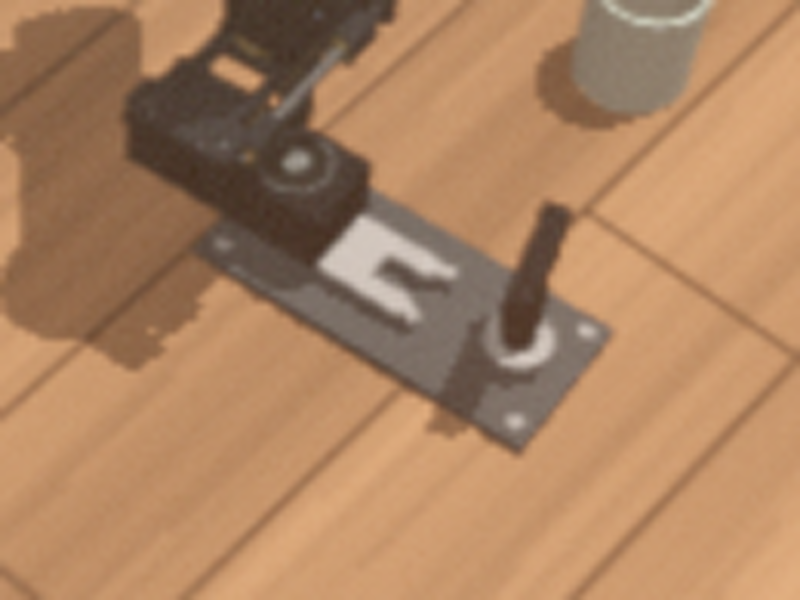

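View pics/side1.png

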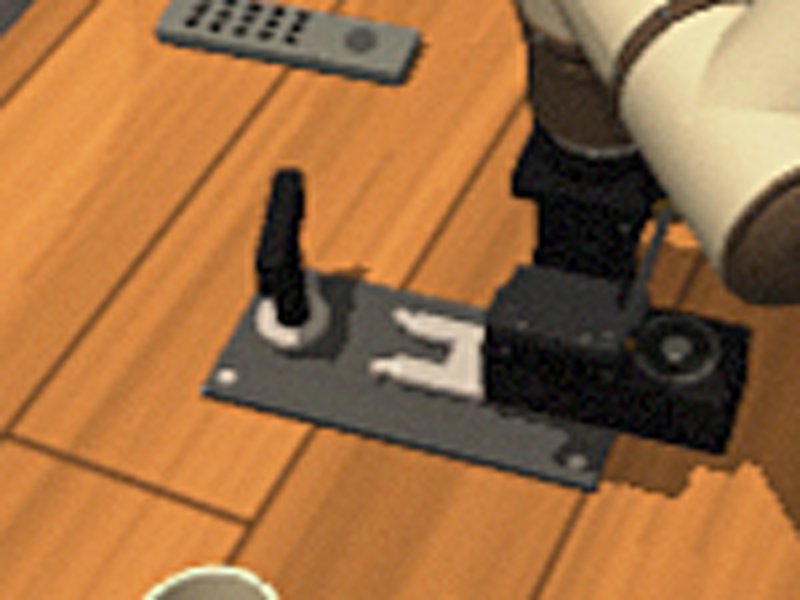

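Both views show the fork over the slab, in line with the post and short of the washer. I'll lower to a 2 mm gap and slide in.

Call:
drive_tool([
  {"tx": 0,"ty": 0,"tz": 0,"ax": 0,"ay": 0,"az": -0.006,"claw": 5.5},
  {"tx": 0.5,"ty": -0.3,"tz": 0.4,"ax": 0,"ay": 0,"az": 0,"claw": 5.5},
  {"tx": 0.5,"ty": 0,"tz": 0.3,"ax": 0,"ay": 0,"az": 0,"claw": 5.5},
  {"tx": 0,"ty": 0,"tz": 0,"ax": 0,"ay": 0,"az": 0,"claw": 5.5},
  {"tx": 0,"ty": 0,"tz": 0,"ax": 0,"ay": 0,"az": 0,"claw": 5.5},
  {"tx": 0,"ty": 0,"tz": 0,"ax": 0,"ay": 0,"az": 0,"claw": 5.5},
])

```text
time_s: 7.9
tcp_pos: [0.4471, 0.2161, 0.0269]
ee_rot: [[0.994, 0.107, -0.001], [0.107, -0.994, -0.001], [-0.001, 0.0, -1.0]]
wrist_force: [-0.4, -0.3, -6.8]
gripper_width: 0.711
gripper_force: 30.0
```

```bash
python3 - <<'E'
from h import *
to(.5321,.2252,.0275,6.1)
p,d=capture("wrist");P=cloud("wrist",d);s=sense();L=(P-s["tcp_pos"])@s["ee_rot"];h=cv2.cvtColor(p,cv2.COLOR_RGB2HSV)
m=(abs(L[...,1])<.035)&(L[...,0]>.072)&(L[...,0]<.1)&(h[...,2]>110)&(L[...,2]<.0135)&(L[...,2]>0)
X=P[m];print(len(X),"top z",[np.median(P[m&(abs(L[...,0]-x)<.004)][:,2]).round(4) for x in(.075,.085,.095)])
m=(abs(L[...,1])>.035)&(abs(L[...,1])<.045)&(L[...,0]>.072)&(L[...,0]<.11);print("slab z",np.median(P[m][:,2]))
E
```

```text
pos [0.4471 0.2161 0.0269] yaw 6.13 tilt [-0.0007 -0.0005] j [ 44.6  20.7 -29.4  -0.  -40.   51.6] t 7.9 F [-0.4 -0.3 -6.8] w 6.18
az first 0.0 then txyz cm [ 8.55 -0.   -0.06]
4159 top z [np.float64(0.0172), np.float64(0.0172), np.float64(0.0172)]
slab z 0.010400970443712142
```

Call:
drive_tool([
  {"tx": 0.5,"ty": 0,"tz": -0.06,"ax": 0,"ay": 0,"az": 0,"claw": 5.5},
  {"tx": 1,"ty": 0,"tz": 0,"ax": 0,"ay": 0,"az": 0,"claw": 5.5},
  {"tx": 1,"ty": 0,"tz": 0,"ax": 0,"ay": 0,"az": 0,"claw": 5.5},
  {"tx": 1,"ty": 0,"tz": 0,"ax": 0,"ay": 0,"az": 0,"claw": 5.5},
  {"tx": 1,"ty": 0,"tz": 0,"ax": 0,"ay": 0,"az": 0,"claw": 5.5},
  {"tx": 0.5,"ty": 0,"tz": 0,"ax": 0,"ay": 0,"az": 0,"claw": 5.5},
  {"tx": 0.5,"ty": 0,"tz": 0,"ax": 0,"ay": 0,"az": 0,"claw": 5.5},
  {"tx": 0.5,"ty": 0,"tz": 0,"ax": 0,"ay": 0,"az": 0,"claw": 5.5},
  {"tx": 0.5,"ty": 0,"tz": 0,"ax": 0,"ay": 0,"az": 0,"claw": 5.5},
  {"tx": 0,"ty": 0,"tz": 0,"ax": 0,"ay": 0,"az": 0,"claw": 5.5},
])

```text
time_s: 8.78
tcp_pos: [0.513, 0.2236, 0.0278]
ee_rot: [[0.994, 0.107, 0.001], [0.107, -0.994, 0.001], [0.001, -0.0, -1.0]]
wrist_force: [-0.2, 0.2, -6.6]
gripper_width: 0.709
gripper_force: 30.0
```

Call:
drive_tool([
  {"tx": 0.4,"ty": 0,"tz": 0,"ax": 0,"ay": 0,"az": 0,"claw": 5.5},
  {"tx": 0.4,"ty": 0,"tz": 0,"ax": 0,"ay": 0,"az": 0,"claw": 5.5},
  {"tx": 0.4,"ty": 0,"tz": 0,"ax": 0,"ay": 0,"az": 0,"claw": 5.5},
  {"tx": 0.3,"ty": 0,"tz": 0,"ax": 0,"ay": 0,"az": 0,"claw": 5.5},
  {"tx": 0.2,"ty": 0,"tz": 0,"ax": 0,"ay": 0,"az": 0,"claw": 5.5},
  {"tx": 0,"ty": 0,"tz": 0,"ax": 0,"ay": 0,"az": 0,"claw": 5.5},
  {"tx": 0,"ty": 0,"tz": 0,"ax": 0,"ay": 0,"az": 0,"claw": 5.5},
])

```text
time_s: 9.37
tcp_pos: [0.5286, 0.225, 0.0276]
ee_rot: [[0.994, 0.107, -0.0], [0.107, -0.994, -0.0], [-0.0, 0.0, -1.0]]
wrist_force: [-0.9, -0.2, -6.7]
gripper_width: 0.711
gripper_force: 30.0
```

Next come small steps until the post is felt.

Call:
drive_tool([
  {"tx": 0.15,"ty": 0,"tz": 0,"ax": 0,"ay": 0,"az": 0,"claw": 5.5},
  {"tx": 0.15,"ty": 0,"tz": 0,"ax": 0,"ay": 0,"az": 0,"claw": 5.5},
  {"tx": 0.1,"ty": 0,"tz": 0,"ax": 0,"ay": 0,"az": 0,"claw": 5.5},
  {"tx": 0,"ty": 0,"tz": 0,"ax": 0,"ay": 0,"az": 0,"claw": 5.5},
  {"tx": 0,"ty": 0,"tz": 0,"ax": 0,"ay": 0,"az": 0,"claw": 5.5},
])

```text
time_s: 9.78
tcp_pos: [0.5327, 0.2255, 0.0277]
ee_rot: [[0.994, 0.107, 0.0], [0.107, -0.994, 0.0], [0.0, -0.0, -1.0]]
wrist_force: [0.4, -0.2, -6.0]
gripper_width: 0.706
gripper_force: 30.0
```

Call:
drive_tool([
  {"tx": 0.1,"ty": 0,"tz": 0,"ax": 0,"ay": 0,"az": 0,"claw": 5.5},
  {"tx": 0.1,"ty": 0,"tz": 0,"ax": 0,"ay": 0,"az": 0,"claw": 5.5},
  {"tx": 0,"ty": 0,"tz": 0,"ax": 0,"ay": 0,"az": 0,"claw": 5.5},
  {"tx": 0,"ty": 0,"tz": 0,"ax": 0,"ay": 0,"az": 0,"claw": 5.5},
])

```text
time_s: 10.12
tcp_pos: [0.5334, 0.2252, 0.0274]
ee_rot: [[0.994, 0.107, -0.003], [0.107, -0.994, -0.001], [-0.003, 0.001, -1.0]]
wrist_force: [-5.0, -0.8, -4.7]
gripper_width: 0.705
gripper_force: 30.0
```

It is home: about 5 N pushing back along the slab. I'll back off slightly, set it down and release.

Call:
drive_tool([
  {"tx": -0.1,"ty": 0,"tz": 0.08,"ax": 0,"ay": 0,"az": 0,"claw": 5.5},
  {"tx": 0,"ty": 0,"tz": 0.08,"ax": 0,"ay": 0,"az": 0,"claw": 5.5},
  {"tx": 0,"ty": 0,"tz": 0,"ax": 0,"ay": 0,"az": 0,"claw": 5.5},
  {"tx": 0,"ty": 0,"tz": 0,"ax": 0,"ay": 0,"az": 0,"claw": 5.5},
])

```text
time_s: 10.45
tcp_pos: [0.5331, 0.2252, 0.0258]
ee_rot: [[0.994, 0.107, -0.001], [0.107, -0.994, -0.001], [-0.001, 0.001, -1.0]]
wrist_force: [-5.1, 0.5, -5.6]
gripper_width: 0.707
gripper_force: 30.0
```

Call:
drive_tool([
  {"tx": -0.05,"ty": 0,"tz": 0.06,"ax": 0,"ay": 0,"az": 0,"claw": 5.5},
  {"tx": 0,"ty": 0,"tz": 0.04,"ax": 0,"ay": 0,"az": 0,"claw": 5.5},
  {"tx": 0,"ty": 0,"tz": 0,"ax": 0,"ay": 0,"az": 0,"claw": 5.5},
  {"tx": 0,"ty": 0,"tz": 0,"ax": 0,"ay": 0,"az": 0,"claw": 5.5},
])

```text
time_s: 10.78
tcp_pos: [0.5331, 0.2253, 0.0258]
ee_rot: [[0.994, 0.107, -0.0], [0.107, -0.994, -0.0], [-0.0, 0.0, -1.0]]
wrist_force: [-5.1, -1.0, -1.0]
gripper_width: 0.71
gripper_force: 30.0
```

Call:
drive_tool([
  {"tx": 0,"ty": 0,"tz": 0,"ax": 0,"ay": 0,"az": 0,"claw": 6.6},
  {"tx": 0,"ty": 0,"tz": 0,"ax": 0,"ay": 0,"az": 0,"claw": 7.5},
  {"tx": 0,"ty": 0,"tz": 0,"ax": 0,"ay": 0,"az": 0,"claw": 8.7},
  {"tx": 0,"ty": 0,"tz": 0,"ax": 0,"ay": 0,"az": 0,"claw": 8.7},
  {"tx": 0,"ty": 0,"tz": 0,"ax": 0,"ay": 0,"az": 0,"claw": 8.7},
  {"tx": 0,"ty": 0,"tz": -2,"ax": 0,"ay": 0,"az": 0,"claw": 8.7},
  {"tx": 0,"ty": 0,"tz": -3.5,"ax": 0,"ay": 0,"az": 0,"claw": 8.7},
  {"tx": 0,"ty": 0,"tz": -4,"ax": 0,"ay": 0,"az": 0,"claw": 8.7},
  {"tx": 0,"ty": 0,"tz": -4,"ax": 0,"ay": 0,"az": 0,"claw": 8.7},
  {"tx": 0,"ty": 0,"tz": -3,"ax": 0,"ay": 0,"az": 0,"claw": 8.7},
])

```text
time_s: 11.62
tcp_pos: [0.5347, 0.2261, 0.1944]
ee_rot: [[0.994, 0.108, 0.005], [0.108, -0.994, 0.002], [0.005, -0.002, -1.0]]
wrist_force: [1.2, -0.4, -0.7]
gripper_width: 0.999
gripper_force: 0.0
```

Call:
drive_tool([
  {"tx": 0,"ty": 0,"tz": -1,"ax": 0,"ay": 0,"az": 0,"claw": 8.7},
  {"tx": 0,"ty": 0,"tz": 0,"ax": 0,"ay": 0,"az": 0,"claw": 8.7},
  {"tx": 0,"ty": 0,"tz": 0,"ax": 0,"ay": 0,"az": 0,"claw": 8.7},
])

```text
time_s: 11.87
tcp_pos: [0.5329, 0.2256, 0.1998]
ee_rot: [[0.994, 0.107, -0.0], [0.107, -0.994, 0.001], [-0.0, -0.001, -1.0]]
wrist_force: [-0.5, 0.0, -0.9]
gripper_width: 0.998
gripper_force: 0.0
```

```bash
python3 - <<'E'
from h import *
to(.633,.236,.19,109)
p,d=capture("wrist");cv2.imwrite("pics/w4.png",p[:,:,::-1]);P=cloud("wrist",d)
X=near(P,(.5237,.2243),.11,.058,.075);print("box",rect(X),np.median(X[:,2]))
X=near(P,(.633,.236),.06,.105,.135);print("bar",rect(X),np.median(X[:,2]))
for n in("scene","side"):
    q,d=capture(n);P=cloud(n,d)
    X=near(P,(.5237,.2243),.11,.058,.075);print(n,"box",rect(X),np.median(X[:,2]))
E
```

```text
pos [0.5329 0.2256 0.1998] yaw 6.12 tilt [-0.0001  0.0008] j [ 38.9  17.1  -5.4  -0.  -67.5  57.2] t 11.87 F [-0.5  0.  -0.9] w 8.68
az first -1.796 then txyz cm [-2.27  9.8   0.98]
box (array([535.9, 224.8]), array([174.1,  62.1]), 6.6, 8826) 0.06552060925585285
bar (array([632. , 234.2]), array([77.9, 18.1]), -70.1, 2582) 0.11772476909415133
scene box (array([525.5, 222.6]), array([150.2,  65.1]), 7.0, 541) 0.06620866585795342
side box (array([538.1, 227. ]), array([180.2,  66.7]), 7.5, 795) 0.06736565972535645
```

View pics/w4.png

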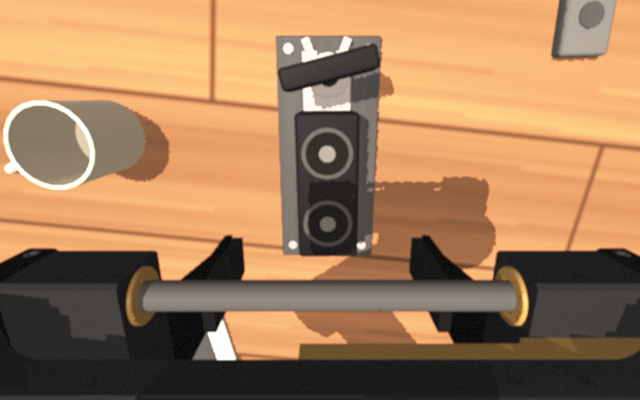

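The view shows the fork tips at (307,45) and (345,45) on both sides of the post under the knob. The bar centre is at about (330,67), and the speaker lies in line with the slab. Next I turn the tool and take the bar.

Call:
drive_tool([
  {"tx": 0,"ty": 0,"tz": 0,"ax": 0,"ay": 0,"az": -0.12,"claw": 8.7},
  {"tx": 0,"ty": 0,"tz": 0,"ax": 0,"ay": 0,"az": -0.12,"claw": 8.7},
  {"tx": 0,"ty": 0,"tz": 0,"ax": 0,"ay": 0,"az": -0.12,"claw": 8.7},
  {"tx": 0,"ty": 0,"tz": 0,"ax": 0,"ay": 0,"az": -0.12,"claw": 8.7},
  {"tx": 0,"ty": 0,"tz": 0,"ax": 0,"ay": 0,"az": -0.12,"claw": 8.7},
  {"tx": 0,"ty": 0,"tz": 0,"ax": 0,"ay": 0,"az": -0.12,"claw": 8.7},
  {"tx": 0,"ty": 0,"tz": 0,"ax": 0,"ay": 0,"az": -0.12,"claw": 8.7},
  {"tx": 0,"ty": 0,"tz": 0,"ax": 0,"ay": 0,"az": -0.12,"claw": 8.7},
  {"tx": 0,"ty": 0,"tz": 0,"ax": 0,"ay": 0,"az": -0.12,"claw": 8.7},
  {"tx": 0,"ty": 0,"tz": 0,"ax": 0,"ay": 0,"az": -0.12,"claw": 8.7},
])

```text
time_s: 12.85
tcp_pos: [0.5326, 0.2251, 0.198]
ee_rot: [[0.255, 0.967, -0.003], [0.967, -0.255, -0.002], [-0.003, -0.002, -1.0]]
wrist_force: [0.2, -0.2, -0.9]
gripper_width: 0.997
gripper_force: 0.0
```

Call:
drive_tool([
  {"tx": 0,"ty": 0,"tz": 0,"ax": 0,"ay": 0,"az": -0.12,"claw": 8.7},
  {"tx": 0,"ty": 0,"tz": 0,"ax": 0,"ay": 0,"az": -0.12,"claw": 8.7},
  {"tx": 0,"ty": 0,"tz": 0,"ax": 0,"ay": 0,"az": -0.12,"claw": 8.7},
  {"tx": 0,"ty": 0,"tz": 0,"ax": 0,"ay": 0,"az": -0.12,"claw": 8.7},
  {"tx": 0,"ty": 0,"tz": 0,"ax": 0,"ay": 0,"az": -0.12,"claw": 8.7},
  {"tx": 0,"ty": 0,"tz": 0,"ax": 0,"ay": 0,"az": -0.013,"claw": 6},
  {"tx": -0.8,"ty": 3.2,"tz": 0,"ax": 0,"ay": 0,"az": 0,"claw": 6},
  {"tx": -0.8,"ty": 3.2,"tz": 0,"ax": 0,"ay": 0,"az": 0,"claw": 6},
  {"tx": -0.9,"ty": 3.3,"tz": 0,"ax": 0,"ay": 0,"az": 0,"claw": 6},
  {"tx": 0,"ty": 0,"tz": 0,"ax": 0,"ay": 0,"az": 0,"claw": 6},
])

```text
time_s: 13.68
tcp_pos: [0.6369, 0.2351, 0.1959]
ee_rot: [[-0.338, 0.941, -0.002], [0.941, 0.338, -0.002], [-0.002, -0.003, -1.0]]
wrist_force: [0.6, 0.2, -0.7]
gripper_width: 0.73
gripper_force: 0.0
```

```bash
python3 -c "
from h import *
to(.6323,.2352,.09,110)"
```

```text
pos [0.6369 0.2351 0.1959] yaw 109.74 tilt [-0.0019 -0.0024] j [ 3.390e+01  2.730e+01  9.600e+00  1.000e-01 -7.250e+01  1.658e+02] t 13.68 F [ 0.6  0.2 -0.7] w 6.35
az first -0.005 then txyz cm [ 0.17 -0.43 10.59]
```

Call:
drive_tool([
  {"tx": 0,"ty": 0,"tz": 2.5,"ax": 0,"ay": 0,"az": 0,"claw": 6},
  {"tx": 0,"ty": 0,"tz": 2.5,"ax": 0,"ay": 0,"az": 0,"claw": 6},
  {"tx": 0,"ty": 0,"tz": 0,"ax": 0,"ay": 0,"az": 0,"claw": 6},
  {"tx": 0,"ty": 0,"tz": 0,"ax": 0,"ay": 0,"az": 0,"claw": 6},
  {"tx": 0,"ty": 0,"tz": 0,"ax": 0,"ay": 0,"az": 0,"claw": 6},
  {"tx": 0,"ty": 0,"tz": 0,"ax": 0,"ay": 0,"az": 0,"claw": 6},
])

```text
time_s: 14.18
tcp_pos: [0.6338, 0.2358, 0.1522]
ee_rot: [[-0.342, 0.94, 0.003], [0.94, 0.342, 0.001], [0.0, 0.003, -1.0]]
wrist_force: [-0.7, 0.5, 0.5]
gripper_width: 0.688
gripper_force: 0.0
```

```bash
python3 -c "
from h import *
to(.6323,.2352,.09,110)"
```

```text
pos [0.6338 0.2358 0.1522] yaw 110.01 tilt [0.0031 0.0012] j [ 34.1  28.4   5.1   0.  -66.5 165.9] t 14.18 F [-0.7  0.5  0.5] w 5.99
az first 0.0 then txyz cm [-0.   -0.16  6.22]
```

Call:
drive_tool([
  {"tx": 0,"ty": -0.1,"tz": 2,"ax": 0,"ay": 0,"az": 0,"claw": 6},
  {"tx": 0,"ty": 0,"tz": 2,"ax": 0,"ay": 0,"az": 0,"claw": 6},
  {"tx": 0,"ty": 0,"tz": 1.4,"ax": 0,"ay": 0,"az": 0,"claw": 6},
  {"tx": 0,"ty": 0,"tz": 0.8,"ax": 0,"ay": 0,"az": 0,"claw": 6},
  {"tx": 0,"ty": 0,"tz": 0,"ax": 0,"ay": 0,"az": 0,"claw": 6},
  {"tx": 0,"ty": 0,"tz": 0,"ax": 0,"ay": 0,"az": 0,"claw": 1.2},
  {"tx": 0,"ty": 0,"tz": 0,"ax": 0,"ay": 0,"az": 0,"claw": 1.2},
  {"tx": 0,"ty": 0,"tz": 0,"ax": 0,"ay": 0,"az": 0,"claw": 1.2},
  {"tx": 0,"ty": 0,"tz": 0,"ax": 0,"ay": 0,"az": 0,"claw": 1.2},
  {"tx": 0,"ty": 0,"tz": 0,"ax": 0,"ay": 0,"az": 0,"claw": 1.2},
])

```text
time_s: 15.02
tcp_pos: [0.6323, 0.2351, 0.089]
ee_rot: [[-0.342, 0.94, 0.001], [0.94, 0.342, 0.001], [0.0, 0.001, -1.0]]
wrist_force: [-0.2, 0.2, 0.3]
gripper_width: 0.397
gripper_force: 0.0
```

Call:
drive_tool([
  {"tx": 0,"ty": 0,"tz": 0,"ax": 0,"ay": 0,"az": 0,"claw": 1.2},
  {"tx": 0,"ty": 0,"tz": 0,"ax": 0,"ay": 0,"az": 0,"claw": 1.2},
  {"tx": 0,"ty": 0,"tz": 0,"ax": 0,"ay": 0,"az": 0,"claw": 1.2},
  {"tx": 0,"ty": 0,"tz": 0,"ax": 0,"ay": 0,"az": 0,"claw": 1.2},
])

```text
time_s: 15.35
tcp_pos: [0.632, 0.2349, 0.0881]
ee_rot: [[-0.342, 0.94, -0.0], [0.94, 0.342, -0.0], [-0.0, -0.0, -1.0]]
wrist_force: [-0.2, -0.7, -0.7]
gripper_width: 0.162
gripper_force: 0.0
```

```bash
python3 - <<'E'
from h import *
p,d=capture("side");a=cv2.resize(p[170:290,200:360,::-1],(400,300),interpolation=cv2.INTER_CUBIC)
q,e=capture("scene");b=cv2.resize(q[120:240,310:470,::-1],(400,300),interpolation=cv2.INTER_CUBIC)
w,f=capture("wrist");c=cv2.resize(w[:,:,::-1],(480,300))
cv2.imwrite("pics/c5.png",np.vstack([np.hstack([a,b]),np.hstack([c,np.zeros((300,320,3),np.uint8)])]))
to(.6323,.2352,.09,110)
E
```

```text
pos [0.632  0.2349 0.0881] yaw 110.02 tilt [-0.0001 -0.0001] j [ 34.1  31.3   0.4   0.  -59.1 165.9] t 15.5 F [ 0.2  0.3 -0.2] w 1.25
az first 0.0 then txyz cm [ 0.02  0.04 -0.19]
```

View pics/c5.png

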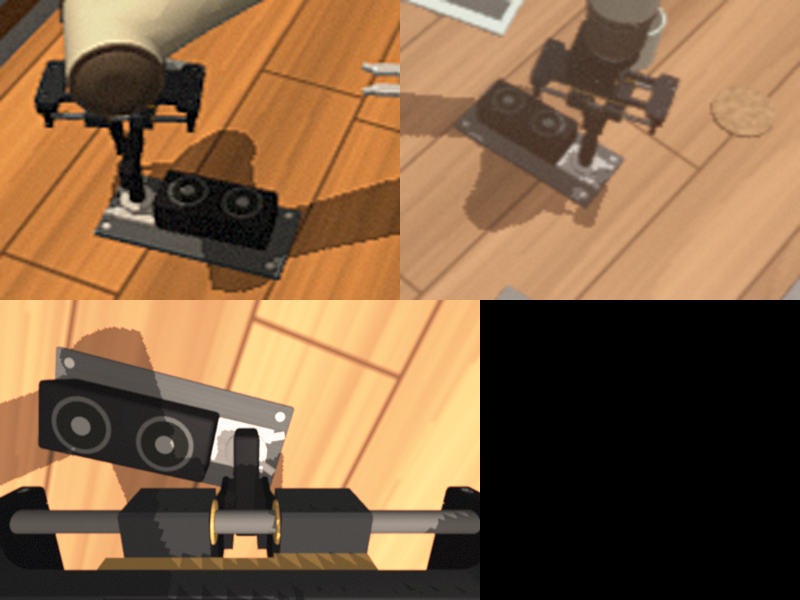

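The composite shows the bar between the fingers (wrist crop about (246,470)), but the width reads below 18 mm with no force. I'll check with depth before going on.

```bash
python3 - <<'E'
from h import *
p,d=capture("wrist");s=sense();P=cloud("wrist",d);L=(P-s["tcp_pos"])@s["ee_rot"]*1000
for r in range(170,300,12):
    print(r,[tuple(L[r,c].round(0).astype(int)) for c in range(290,371,8)])
E
```

```text
170 [(np.int64(23), np.int64(-29), np.int64(71)), (np.int64(23), np.int64(-23), np.int64(71)), (np.int64(23), np.int64(-17), np.int64(72)), (np.int64(23), np.int64(-10), np.int64(72)), (np.int64(39), np.int64(-3), np.int64(-4)), (np.int64(39), np.int64(2), np.int64(-5)), (np.int64(39), np.int64(6), np.int64(-6)), (np.int64(22), np.int64(15), np.int64(73)), (np.int64(22), np.int64(22), np.int64(74)), (np.int64(22), np.int64(29), np.int64(77)), (np.int64(21), np.int64(35), np.int64(79))]
182 [(np.int64(13), np.int64(-30), np.int64(73)), (np.int64(13), np.int64(-23), np.int64(71)), (np.int64(13), np.int64(-17), np.int64(71)), (np.int64(38), np.int64(-7), np.int64(-29)), (np.int64(38), np.int64(-2), np.int64(-30)), (np.int64(38), np.int64(2), np.int64(-31)), (np.int64(38), np.int64(5), np.int64(-31)), (np.int64(16), np.int64(15), np.int64(60)), (np.int64(13), np.int64(22), np.int64(71)), (np.int64(13), np.int64(28), np.int64(72)), (np.int64(13), np.int64(35), np.int64(72))]
194 [(np.int64(3), np.int64(-30), np.int64(73)), (np.int64(3), np.int64(-24), np.int64(71)), (np.int64(6), np.int64
[... 3672 characters left out ...]
np.int64(-32)), (np.int64(10), np.int64(8), np.int64(-74)), (np.int64(9), np.int64(11), np.int64(-74)), (np.int64(11), np.int64(14), np.int64(-77)), (np.int64(35), np.int64(11), np.int64(-119))]
290 [(np.int64(32), np.int64(-9), np.int64(-119)), (np.int64(32), np.int64(-7), np.int64(-119)), (np.int64(32), np.int64(-5), np.int64(-119)), (np.int64(32), np.int64(-3), np.int64(-120)), (np.int64(32), np.int64(-1), np.int64(-118)), (np.int64(32), np.int64(1), np.int64(-118)), (np.int64(32), np.int64(3), np.int64(-120)), (np.int64(32), np.int64(5), np.int64(-119)), (np.int64(32), np.int64(7), np.int64(-119)), (np.int64(32), np.int64(9), np.int64(-119)), (np.int64(34), np.int64(10), np.int64(-122))]
```

The depth says the bar top is 31 mm above the TCP and centred. However, the visible fingers seem to end about 38 mm above the TCP, so they closed over the bar rather than on it. I'll probe the tip height by feel.

Call:
drive_tool([
  {"tx": 0,"ty": 0,"tz": 0,"ax": 0,"ay": 0,"az": 0,"claw": 1.0},
  {"tx": 0,"ty": 0,"tz": 0.2,"ax": 0,"ay": 0,"az": 0,"claw": 1.0},
  {"tx": 0,"ty": 0,"tz": 0,"ax": 0,"ay": 0,"az": 0,"claw": 1.0},
  {"tx": 0,"ty": 0,"tz": 0.2,"ax": 0,"ay": 0,"az": 0,"claw": 1.0},
  {"tx": 0,"ty": 0,"tz": 0,"ax": 0,"ay": 0,"az": 0,"claw": 1.0},
  {"tx": 0,"ty": 0,"tz": 0,"ax": 0,"ay": 0,"az": 0,"claw": 1.0},
])

```text
time_s: 16.05
tcp_pos: [0.633, 0.2351, 0.0872]
ee_rot: [[-0.343, 0.939, 0.003], [0.939, 0.343, 0.001], [-0.001, 0.003, -1.0]]
wrist_force: [-3.1, -0.8, 10.0]
gripper_width: 0.113
gripper_force: 5.0
```

```bash
python3 - <<'E'
from h import *
to(.6323,.2352,.09,110)
for n in("side","scene"):
    p,d=capture(n);P=cloud(n,d)
    for z in np.arange(.09,.2,.008):
        X=near(P,(.632,.235),.1,z,z+.008)
        if len(X)>3:
            V=(X-sense()["tcp_pos"])@sense()["ee_rot"]*1000
            print(n,round(z,3),len(X),"y",V[:,1].min().round(),V[:,1].max().round(),"x",V[:,0].min().round(),V[:,0].max().round())
E
```

```text
pos [0.633  0.2351 0.0872] yaw 110.07 tilt [0.0032 0.0005] j [ 3.410e+01  3.130e+01  2.000e-01  1.000e-01 -5.880e+01  1.659e+02] t 16.05 F [-3.1 -0.8 10. ] w 0.98
az first 0.001 then txyz cm [ 0.03 -0.06 -0.28]
side 0.09 16 y -9.0 6.0 x -27.0 41.0
side 0.098 23 y -10.0 9.0 x -35.0 40.0
side 0.106 16 y -10.0 8.0 x -37.0 41.0
side 0.114 67 y -10.0 9.0 x -30.0 40.0
side 0.122 21 y -14.0 13.0 x 3.0 31.0
side 0.13 16 y -14.0 13.0 x -2.0 13.0
side 0.138 14 y -14.0 12.0 x -5.0 13.0
side 0.146 19 y -14.0 14.0 x -6.0 12.0
side 0.154 15 y -17.0 16.0 x 3.0 12.0
side 0.162 18 y -18.0 19.0 x -1.0 12.0
side 0.17 8 y 7.0 15.0 x 3.0 12.0
side 0.186 6 y -87.0 82.0 x 5.0 34.0
side 0.194 49 y -86.0 86.0 x 7.0 40.0
scene 0.09 6 y -7.0 9.0 x -40.0 -36.0
scene 0.098 9 y -7.0 10.0 x -40.0 -19.0
scene 0.106 10 y -8.0 10.0 x -41.0 -3.0
scene 0.114 54 y -11.0 11.0 x -41.0 29.0
scene 0.122 11 y -12.0 14.0 x -17.0 27.0
scene 0.13 11 y -14.0 15.0 x -15.0 -2.0
scene 0.138 8 y -10.0 12.0 x -11.0 9.0
scene 0.146 8 y -15.0 15.0 x -14.0 -6.0
scene 0.154 10 y -16.0 17.0 x -12.0 -8.0
scene 0.162 7 y -10.0 6.0 x -13.0 13.0
scene 0.186 7 y -82.0 83.0 x -37.0 -33.0
scene 0.194 35 y -86.0 85.0 x -40.0 28.0
```

Contact at TCP z 0.087 puts the true fingertips about 31 mm above the reported TCP. I'll open and go down that much deeper.

Call:
drive_tool([
  {"tx": 0,"ty": 0,"tz": -2,"ax": 0,"ay": 0,"az": 0,"claw": 5},
  {"tx": 0,"ty": 0,"tz": 0,"ax": 0,"ay": 0,"az": 0,"claw": 5},
  {"tx": 0,"ty": 0,"tz": 0,"ax": 0,"ay": 0,"az": 0,"claw": 5},
  {"tx": 0,"ty": 0,"tz": 0,"ax": 0,"ay": 0,"az": 0,"claw": 5},
  {"tx": 0,"ty": 0,"tz": 0,"ax": 0,"ay": 0,"az": 0,"claw": 5},
  {"tx": 0,"ty": 0,"tz": 0,"ax": 0,"ay": 0,"az": 0,"claw": 5},
])

```text
time_s: 16.65
tcp_pos: [0.6314, 0.2346, 0.1029]
ee_rot: [[-0.342, 0.94, -0.002], [0.94, 0.342, -0.001], [-0.0, -0.002, -1.0]]
wrist_force: [-0.9, 0.4, -0.3]
gripper_width: 0.484
gripper_force: 0.0
```

```bash
python3 - <<'E'
from h import *
P=cloud("wrist",capture("wrist")[1]);X=near(P,(.633,.236),.06,.11,.13);print("bar",rect(X),np.median(X[:,2]))
to(.6323,.2352,.059,110)
E
```

```text
bar (array([630.2, 241.5]), array([64.4, 18.1]), -70.0, 3402) 0.11954277823668452
pos [0.6315 0.2347 0.1031] yaw 110.02 tilt [-0.0016 -0.0009] j [ 34.1  30.5   1.4  -0.  -61.  165.9] t 16.7 F [ 0.4  0.3 -0. ] w 4.5
az first 0.0 then txyz cm [0.02 0.09 4.41]
```

Call:
drive_tool([
  {"tx": 0,"ty": 0.05,"tz": 1,"ax": 0,"ay": 0,"az": 0,"claw": 5},
  {"tx": 0,"ty": 0,"tz": 1.2,"ax": 0,"ay": 0,"az": 0,"claw": 5},
  {"tx": 0,"ty": 0,"tz": 1.2,"ax": 0,"ay": 0,"az": 0,"claw": 5},
  {"tx": 0,"ty": 0,"tz": 1,"ax": 0,"ay": 0,"az": 0,"claw": 5},
  {"tx": 0,"ty": 0,"tz": 0,"ax": 0,"ay": 0,"az": 0,"claw": 5},
  {"tx": 0,"ty": 0,"tz": 0,"ax": 0,"ay": 0,"az": 0,"claw": 1},
  {"tx": 0,"ty": 0,"tz": 0,"ax": 0,"ay": 0,"az": 0,"claw": 1},
  {"tx": 0,"ty": 0,"tz": 0,"ax": 0,"ay": 0,"az": 0,"claw": 1},
  {"tx": 0,"ty": 0,"tz": 0,"ax": 0,"ay": 0,"az": 0,"claw": 1},
  {"tx": 0,"ty": 0,"tz": 0,"ax": 0,"ay": 0,"az": 0,"claw": 1},
])

```text
time_s: 17.53
tcp_pos: [0.6328, 0.2353, 0.0608]
ee_rot: [[-0.342, 0.94, 0.001], [0.94, 0.342, 0.001], [0.0, 0.001, -1.0]]
wrist_force: [0.8, -0.1, -0.1]
gripper_width: 0.282
gripper_force: 0.0
```

Call:
drive_tool([
  {"tx": 0,"ty": 0,"tz": 0,"ax": 0,"ay": 0,"az": 0,"claw": 1},
  {"tx": 0,"ty": 0,"tz": 0,"ax": 0,"ay": 0,"az": 0,"claw": 1},
  {"tx": 0,"ty": 0,"tz": 0,"ax": 0,"ay": 0,"az": 0,"claw": 1},
])

```text
time_s: 17.78
tcp_pos: [0.6327, 0.2353, 0.0607]
ee_rot: [[-0.342, 0.94, 0.001], [0.94, 0.342, 0.0], [0.0, 0.001, -1.0]]
wrist_force: [-0.2, -0.2, 1.6]
gripper_width: 0.202
gripper_force: 30.0
```

The bar is now gripped at 17.6 mm with 30 N. I turn clockwise (+az, tool z down) and sink along with it.

Call:
drive_tool([
  {"tx": 0,"ty": 0,"tz": 0.025,"ax": 0,"ay": 0,"az": 0.1,"claw": 1},
  {"tx": 0,"ty": 0,"tz": 0.025,"ax": 0,"ay": 0,"az": 0.1,"claw": 1},
  {"tx": 0,"ty": 0,"tz": 0.025,"ax": 0,"ay": 0,"az": 0.1,"claw": 1},
  {"tx": 0,"ty": 0,"tz": 0.025,"ax": 0,"ay": 0,"az": 0.1,"claw": 1},
  {"tx": 0,"ty": 0,"tz": 0.025,"ax": 0,"ay": 0,"az": 0.1,"claw": 1},
])

```text
time_s: 18.2
tcp_pos: [0.6329, 0.2353, 0.0594]
ee_rot: [[0.154, 0.988, 0.001], [0.988, -0.154, 0.0], [0.0, 0.001, -1.0]]
wrist_force: [-0.2, 0.7, 1.3]
gripper_width: 0.206
gripper_force: 30.0
```

```bash
python3 - <<'E'
from h import *
to(.6327,.2353,.059,110);print(sense()["moment"])
P=cloud("wrist",capture("wrist")[1]);X=near(P,(.5237,.2243),.11,.058,.075);print("box",rect(X),np.median(X[:,2]))
X=near(P,(.633,.236),.06,.11,.13);print("bar",rect(X),np.median(X[:,2]))
E
```

```text
pos [0.6329 0.2353 0.0594] yaw 81.13 tilt [0.0011 0.0003] j [ 34.1  32.9  -1.3   0.  -55.8 137. ] t 18.2 F [-0.2  0.7  1.3] w 1.79
az first -0.504 then txyz cm [ 0.01 -0.01  0.04]
[-0.14475796 -0.03160159  0.13160233]
box (array([527.8, 225.6]), array([141.7,  61.5]), 6.4, 10375) 0.06656458332313422
bar (array([631. , 237.6]), array([75.4, 38.6]), 67.8, 5764) 0.11821837493524412
```

Call:
drive_tool([
  {"tx": 0,"ty": 0,"tz": 0.025,"ax": 0,"ay": 0,"az": 0.1,"claw": 1},
  {"tx": 0,"ty": 0,"tz": 0.025,"ax": 0,"ay": 0,"az": 0.1,"claw": 1},
  {"tx": 0,"ty": 0,"tz": 0.025,"ax": 0,"ay": 0,"az": 0.1,"claw": 1},
  {"tx": 0,"ty": 0,"tz": 0.025,"ax": 0,"ay": 0,"az": 0.1,"claw": 1},
  {"tx": 0,"ty": 0,"tz": 0.025,"ax": 0,"ay": 0,"az": 0.1,"claw": 1},
  {"tx": 0,"ty": 0,"tz": 0.025,"ax": 0,"ay": 0,"az": 0.1,"claw": 1},
  {"tx": 0,"ty": 0,"tz": 0.025,"ax": 0,"ay": 0,"az": 0.1,"claw": 1},
  {"tx": 0,"ty": 0,"tz": 0.025,"ax": 0,"ay": 0,"az": 0.1,"claw": 1},
  {"tx": 0,"ty": 0,"tz": 0.025,"ax": 0,"ay": 0,"az": 0.1,"claw": 1},
  {"tx": 0,"ty": 0,"tz": 0.025,"ax": 0,"ay": 0,"az": 0.1,"claw": 1},
])

```text
time_s: 19.08
tcp_pos: [0.633, 0.2352, 0.0569]
ee_rot: [[0.914, 0.406, 0.001], [0.406, -0.914, 0.0], [0.001, 0.0, -1.0]]
wrist_force: [1.1, -0.9, 1.3]
gripper_width: 0.202
gripper_force: 30.0
```

Call:
drive_tool([
  {"tx": 0,"ty": 0,"tz": 0.025,"ax": 0,"ay": 0,"az": 0.1,"claw": 1},
  {"tx": 0,"ty": 0,"tz": 0.025,"ax": 0,"ay": 0,"az": 0.1,"claw": 1},
  {"tx": 0,"ty": 0,"tz": 0.025,"ax": 0,"ay": 0,"az": 0.1,"claw": 1},
  {"tx": 0,"ty": 0,"tz": 0.025,"ax": 0,"ay": 0,"az": 0.1,"claw": 1},
  {"tx": 0,"ty": 0,"tz": 0.025,"ax": 0,"ay": 0,"az": 0.1,"claw": 1},
  {"tx": 0,"ty": 0,"tz": 0,"ax": 0,"ay": 0,"az": 0,"claw": 1},
])

```text
time_s: 19.58
tcp_pos: [0.633, 0.2351, 0.0556]
ee_rot: [[0.997, -0.08, 0.001], [-0.08, -0.997, 0.0], [0.001, -0.0, -1.0]]
wrist_force: [0.5, -0.4, 2.1]
gripper_width: 0.205
gripper_force: 30.0
```

```bash
python3 - <<'E'
from h import *
to(.6327,.2353,.059,110);print(sense()["moment"])
P=cloud("wrist",capture("wrist")[1]);X=near(P,(.633,.236),.06,.105,.13);print("bar",np.median(X[:,2]))
E
```

```text
pos [0.633  0.2351 0.0556] yaw -4.56 tilt [0.0013 0.0002] j [ 34.1  33.1  -1.5   0.  -55.3  51.3] t 19.58 F [ 0.5 -0.4  2.1] w 1.78
az first -1.999 then txyz cm [ 0.03 -0.02 -0.34]
[-0.23902365 -0.24748554 -0.11811989]
bar 0.1144164726650213
```

Call:
drive_tool([
  {"tx": 0,"ty": 0,"tz": 0.025,"ax": 0,"ay": 0,"az": 0.1,"claw": 1},
  {"tx": 0,"ty": 0,"tz": 0.025,"ax": 0,"ay": 0,"az": 0.1,"claw": 1},
  {"tx": 0,"ty": 0,"tz": 0.025,"ax": 0,"ay": 0,"az": 0.1,"claw": 1},
  {"tx": 0,"ty": 0,"tz": 0.025,"ax": 0,"ay": 0,"az": 0.1,"claw": 1},
  {"tx": 0,"ty": 0,"tz": 0.025,"ax": 0,"ay": 0,"az": 0.1,"claw": 1},
])

```text
time_s: 20.05
tcp_pos: [0.633, 0.235, 0.0544]
ee_rot: [[0.836, -0.548, 0.001], [-0.548, -0.836, -0.0], [0.001, -0.001, -1.0]]
wrist_force: [0.7, -0.8, 2.6]
gripper_width: 0.2
gripper_force: 30.0
```

```bash
python3 - <<'E'
from h import *
to(.6327,.2353,.059,110);print(sense()["moment"])
E
```

```text
pos [0.633  0.235  0.0544] yaw -33.24 tilt [ 0.0012 -0.0001] j [ 34.1  33.2  -1.6   0.1 -55.2  22.7] t 20.05 F [ 0.7 -0.8  2.6] w 1.74
az first -2.5 then txyz cm [ 0.04 -0.02 -0.46]
[-0.39693125 -0.19224732  0.12495801]
```

Call:
drive_tool([
  {"tx": 0,"ty": 0,"tz": 0.012,"ax": 0,"ay": 0,"az": 0.05,"claw": 1},
  {"tx": 0,"ty": 0,"tz": 0.012,"ax": 0,"ay": 0,"az": 0.05,"claw": 1},
  {"tx": 0,"ty": 0,"tz": 0,"ax": 0,"ay": 0,"az": 0,"claw": 1},
])

```text
time_s: 20.3
tcp_pos: [0.633, 0.235, 0.0544]
ee_rot: [[0.779, -0.626, 0.001], [-0.626, -0.779, 0.0], [0.001, -0.001, -1.0]]
wrist_force: [1.4, -1.4, 2.7]
gripper_width: 0.203
gripper_force: 30.0
```

```bash
python3 - <<'E'
from h import *
to(.6327,.2353,.059,110);print(sense()["moment"])
E
```

```text
pos [0.633  0.235  0.0544] yaw -38.79 tilt [0.0013 0.    ] j [ 34.1  33.2  -1.6   0.  -55.2  17.1] t 20.3 F [ 1.4 -1.4  2.7] w 1.77
az first -2.597 then txyz cm [ 0.04 -0.02 -0.46]
[-0.44228264 -0.13082061 -0.02604846]
```

Turned 2.6 rad so far. I continue in small steps until the stop is felt.

Call:
drive_tool([
  {"tx": 0,"ty": 0,"tz": 0.012,"ax": 0,"ay": 0,"az": 0.05,"claw": 1},
  {"tx": 0,"ty": 0,"tz": 0.012,"ax": 0,"ay": 0,"az": 0.05,"claw": 1},
  {"tx": 0,"ty": 0,"tz": 0.012,"ax": 0,"ay": 0,"az": 0.05,"claw": 1},
  {"tx": 0,"ty": 0,"tz": 0,"ax": 0,"ay": 0,"az": 0.03,"claw": 1},
])

```text
time_s: 20.63
tcp_pos: [0.6328, 0.2352, 0.0543]
ee_rot: [[0.657, -0.754, 0.001], [-0.754, -0.657, -0.0], [0.001, -0.001, -1.0]]
wrist_force: [-1.2, -0.6, 4.5]
gripper_width: 0.215
gripper_force: 31.5
```

```bash
python3 - <<'E'
from h import *
to(.6327,.2353,.059,110);print(sense()["moment"])
P=cloud("wrist",capture("wrist")[1]);X=near(P,(.633,.236),.06,.105,.13);print("bar",np.median(X[:,2]))
E
```

```text
pos [0.6328 0.2352 0.0543] yaw -48.93 tilt [ 0.0011 -0.0005] j [ 34.1  33.2  -1.6   0.1 -55.2   6.9] t 20.63 F [-1.2 -0.6  4.5] w 1.87
az first -2.774 then txyz cm [ 0.02 -0.01 -0.47]
[-0.16797099  0.41371738  0.88826278]
bar 0.11314823552135209
```

Call:
drive_tool([
  {"tx": 0,"ty": 0,"tz": 0,"ax": 0,"ay": 0,"az": 0.05,"claw": 1},
  {"tx": 0,"ty": 0,"tz": 0,"ax": 0,"ay": 0,"az": 0.04,"claw": 1},
  {"tx": 0,"ty": 0,"tz": 0,"ax": 0,"ay": 0,"az": 0,"claw": 1},
  {"tx": 0,"ty": 0,"tz": 0,"ax": 0,"ay": 0,"az": 0,"claw": 1},
])

```text
time_s: 21.02
tcp_pos: [0.6326, 0.2354, 0.0543]
ee_rot: [[0.588, -0.809, 0.001], [-0.809, -0.588, -0.0], [0.001, -0.001, -1.0]]
wrist_force: [-1.4, 0.3, 5.3]
gripper_width: 0.225
gripper_force: 33.0
```

```bash
python3 - <<'E'
from h import *
to(.6327,.2353,.059,110);print(sense()["moment"])
P=cloud("wrist",capture("wrist")[1]);X=near(P,(.633,.236),.06,.105,.13);print("bar",np.median(X[:,2]))
X=near(P,(.633,.236),.06,.111,.117);print(rect(X))
E
```

```text
pos [0.6326 0.2354 0.0543] yaw -53.98 tilt [ 0.0009 -0.0003] j [ 34.1  33.1  -1.6   0.1 -55.2   1.9] t 21.02 F [-1.4  0.3  5.3] w 1.96
az first -2.862 then txyz cm [-0.02  0.01 -0.47]
[-0.04201538  0.48190355  0.9402092 ]
bar 0.11314109218689117
(array([631.9, 231. ]), array([76.9, 37.8]), -33.0, 4786)
```

The stop is firm: 0.94 N m, and the pads only wedge further while the bar stays put. I let go and rise.

Call:
drive_tool([
  {"tx": 0,"ty": 0,"tz": 0,"ax": 0,"ay": 0,"az": 0,"claw": 4.5},
  {"tx": 0,"ty": 0,"tz": 0,"ax": 0,"ay": 0,"az": 0,"claw": 4.5},
  {"tx": 0,"ty": 0,"tz": 0,"ax": 0,"ay": 0,"az": 0,"claw": 4.5},
  {"tx": 0,"ty": 0,"tz": 0,"ax": 0,"ay": 0,"az": 0,"claw": 4.5},
  {"tx": 0,"ty": 0,"tz": 0,"ax": 0,"ay": 0,"az": 0,"claw": 4.5},
  {"tx": 0,"ty": 0,"tz": -2,"ax": 0,"ay": 0,"az": 0,"claw": 4.5},
  {"tx": 0,"ty": 0,"tz": -4,"ax": 0,"ay": 0,"az": 0,"claw": 4.5},
  {"tx": 0,"ty": 0,"tz": -4,"ax": 0,"ay": 0,"az": 0,"claw": 4.5},
  {"tx": 0,"ty": 0,"tz": -4,"ax": 0,"ay": 0,"az": 0,"claw": 4.5},
  {"tx": -2,"ty": 0,"tz": 0,"ax": 0,"ay": 0,"az": 0,"claw": 4.5},
])

```text
time_s: 21.9
tcp_pos: [0.6268, 0.251, 0.2038]
ee_rot: [[0.58, -0.814, 0.017], [-0.814, -0.58, 0.006], [0.005, -0.017, -1.0]]
wrist_force: [0.5, 0.8, 3.1]
gripper_width: 0.518
gripper_force: 0.0
```

Call:
drive_tool([
  {"tx": -3,"ty": 0,"tz": 0,"ax": 0,"ay": 0,"az": 0,"claw": 4.5},
  {"tx": -3,"ty": 0,"tz": 0,"ax": 0,"ay": 0,"az": 0,"claw": 4.5},
  {"tx": 0,"ty": 0,"tz": 0,"ax": 0,"ay": 0,"az": 0,"claw": 4.5},
  {"tx": 0,"ty": 0,"tz": 0,"ax": 0,"ay": 0,"az": 0,"claw": 4.5},
  {"tx": 0,"ty": 0,"tz": 0,"ax": 0,"ay": 0,"az": 0,"claw": 4.5},
])

```text
time_s: 22.32
tcp_pos: [0.5858, 0.3001, 0.1931]
ee_rot: [[0.582, -0.813, -0.0], [-0.813, -0.582, -0.0], [0.0, 0.0, -1.0]]
wrist_force: [0.3, 0.5, -0.0]
gripper_width: 0.512
gripper_force: 0.0
```

```bash
python3 - <<'E'
from h import *
to(.6327,.2353,.059,110)
p,d=capture("wrist");cv2.imwrite("pics/w6.png",p[:,:,::-1]);P=cloud("wrist",d)
X=near(P,(.5237,.2243),.1,.062,.07);print("box",rect(X),np.median(X[:,2]))
X=near(P,(.633,.236),.06,.105,.13);print("bar",rect(X),np.median(X[:,2]))
P=cloud("scene",capture("scene")[1]);X=near(P,(.5237,.2243),.09,.062,.072);print("box",rect(X),np.median(X[:,2]))
X=near(P,(.633,.236),.06,.1,.13);print("bar",rect(X),np.median(X[:,2]))
E
```

```text
pos [0.5858 0.3001 0.1931] yaw -54.39 tilt [-0.0003 -0.0004] j [ 41.2  25.2   5.9   0.  -70.7  -5.6] t 22.32 F [ 0.3  0.5 -0. ] w 4.46
az first -2.869 then txyz cm [-7.69  2.19 13.41]
box (array([524.3, 223.3]), array([149.4,  62. ]), 6.5, 9939) 0.06679921926778007
bar (array([633.2, 234. ]), array([78.2, 18. ]), -43.6, 2394) 0.11299119719010423
box (array([525.3, 223.3]), array([149. ,  64.1]), 7.7, 476) 0.06641487526233661
bar (array([635. , 232.6]), array([78.3, 18.6]), -42.7, 105) 0.11226661942902286
```

View pics/w6.png

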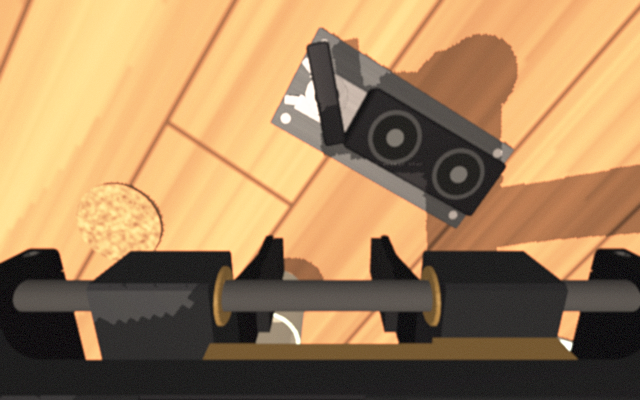

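The final view shows the fork around the post at (300,95), the bar turned (about (325,95)), and the speaker flat and in line. Total turn is 2.68 rad against an estimated start of 1.3–1.4, which is close. I'll regrip once to confirm it is fully tight.

Call:
drive_tool([
  {"tx": 0,"ty": 0,"tz": 0,"ax": 0,"ay": 0,"az": -0.1,"claw": 4.5},
  {"tx": 0,"ty": 0,"tz": 0,"ax": 0,"ay": 0,"az": -0.07,"claw": 4.5},
  {"tx": 2.6,"ty": 0.45,"tz": 0,"ax": 0,"ay": 0,"az": 0,"claw": 4.5},
  {"tx": 2.6,"ty": 0.45,"tz": 0,"ax": 0,"ay": 0,"az": 0,"claw": 4.5},
  {"tx": 2.6,"ty": 0.4,"tz": 0,"ax": 0,"ay": 0,"az": 0,"claw": 4.5},
  {"tx": 0,"ty": 0,"tz": 3,"ax": 0,"ay": 0,"az": 0,"claw": 4.5},
  {"tx": 0,"ty": 0,"tz": 3,"ax": 0,"ay": 0,"az": 0,"claw": 4.5},
  {"tx": 0,"ty": 0,"tz": 2,"ax": 0,"ay": 0,"az": 0,"claw": 4.5},
  {"tx": 0,"ty": 0,"tz": 0,"ax": 0,"ay": 0,"az": 0,"claw": 4.5},
  {"tx": 0,"ty": 0,"tz": 0,"ax": 0,"ay": 0,"az": 0,"claw": 4.5},
])

```text
time_s: 23.25
tcp_pos: [0.6323, 0.2348, 0.1123]
ee_rot: [[0.71, -0.704, -0.002], [-0.704, -0.71, -0.002], [0.0, 0.003, -1.0]]
wrist_force: [-0.8, -0.0, 0.2]
gripper_width: 0.522
gripper_force: 0.0
```

```bash
python3 -c "
from h import *
to(.6329,.2352,.056,-44.6)"
```

```text
pos [0.6323 0.2348 0.1123] yaw -44.74 tilt [-0.002 -0.002] j [ 34.1  30.1   2.1   0.  -62.2  11.2] t 23.25 F [-0.8 -0.   0.2] w 4.54
az first -0.002 then txyz cm [ 0.01 -0.07  5.63]
```

Call:
drive_tool([
  {"tx": 0,"ty": -0.05,"tz": 1.5,"ax": 0,"ay": 0,"az": 0,"claw": 4.5},
  {"tx": 0,"ty": 0,"tz": 1.5,"ax": 0,"ay": 0,"az": 0,"claw": 4.5},
  {"tx": 0,"ty": 0,"tz": 1.5,"ax": 0,"ay": 0,"az": 0,"claw": 4.5},
  {"tx": 0,"ty": 0,"tz": 1,"ax": 0,"ay": 0,"az": 0,"claw": 4.5},
  {"tx": 0,"ty": 0,"tz": 0,"ax": 0,"ay": 0,"az": 0,"claw": 1},
  {"tx": 0,"ty": 0,"tz": 0,"ax": 0,"ay": 0,"az": 0,"claw": 1},
  {"tx": 0,"ty": 0,"tz": 0,"ax": 0,"ay": 0,"az": 0,"claw": 1},
  {"tx": 0,"ty": 0,"tz": 0,"ax": 0,"ay": 0,"az": 0,"claw": 1},
  {"tx": 0,"ty": 0,"tz": 0,"ax": 0,"ay": 0,"az": 0,"claw": 1},
  {"tx": 0,"ty": 0,"tz": 0,"ax": 0,"ay": 0,"az": 0,"claw": 1},
])

```text
time_s: 24.08
tcp_pos: [0.6325, 0.236, 0.0595]
ee_rot: [[0.712, -0.702, 0.0], [-0.702, -0.712, -0.001], [0.001, 0.0, -1.0]]
wrist_force: [-1.7, -0.8, 3.3]
gripper_width: 0.206
gripper_force: 30.0
```

Call:
drive_tool([
  {"tx": 0,"ty": 0,"tz": 0,"ax": 0,"ay": 0,"az": 0,"claw": 1},
  {"tx": 0,"ty": 0,"tz": 0,"ax": 0,"ay": 0,"az": 0,"claw": 1},
  {"tx": 0,"ty": 0,"tz": 0,"ax": 0,"ay": 0,"az": 0.05,"claw": 1},
  {"tx": 0,"ty": 0,"tz": 0,"ax": 0,"ay": 0,"az": 0,"claw": 1},
])

```text
time_s: 24.42
tcp_pos: [0.6327, 0.236, 0.0595]
ee_rot: [[0.676, -0.737, 0.001], [-0.737, -0.676, -0.001], [0.001, 0.0, -1.0]]
wrist_force: [-2.2, -1.9, 5.9]
gripper_width: 0.214
gripper_force: 30.8
```

```bash
python3 -c "
from h import *
to(.6329,.2352,.056,-44.6);print(sense()['moment'])"
```

```text
pos [0.6327 0.236  0.0595] yaw -47.46 tilt [ 0.0007 -0.0012] j [ 34.2  32.9  -1.2   0.1 -55.9   8.3] t 24.42 F [-2.2 -1.9  5.9] w 1.87
az first -0.05 then txyz cm [0.06 0.04 0.35]
[-0.810955    0.83411329  0.76020045]
```

Call:
drive_tool([
  {"tx": 0,"ty": 0,"tz": 0,"ax": 0,"ay": 0,"az": 0.04,"claw": 1},
  {"tx": 0,"ty": 0,"tz": 0,"ax": 0,"ay": 0,"az": 0.04,"claw": 1},
  {"tx": 0,"ty": 0,"tz": 0,"ax": 0,"ay": 0,"az": 0,"claw": 1},
  {"tx": 0,"ty": 0,"tz": 0,"ax": 0,"ay": 0,"az": 0,"claw": 1},
])

```text
time_s: 24.75
tcp_pos: [0.6331, 0.2358, 0.0595]
ee_rot: [[0.617, -0.787, 0.001], [-0.787, -0.617, -0.001], [0.002, -0.0, -1.0]]
wrist_force: [-1.0, -3.9, 5.8]
gripper_width: 0.22
gripper_force: 32.8
```

```bash
python3 -c "
from h import *
to(.6329,.2352,.056,-44.6);print(sense()['moment'])"
```

```text
pos [0.6331 0.2358 0.0595] yaw -51.89 tilt [ 0.0012 -0.0015] j [ 34.2  32.9  -1.2   0.1 -55.8   3.9] t 24.75 F [-1.  -3.9  5.8] w 1.92
az first -0.127 then txyz cm [0.03 0.05 0.35]
[-1.090212    0.51136422  0.99070685]
```

It stalls at once at the same angle, so this is the hard stop. I release, rise clear and check.

Call:
drive_tool([
  {"tx": 0,"ty": 0,"tz": 0,"ax": 0,"ay": 0,"az": 0,"claw": 4.5},
  {"tx": 0,"ty": 0,"tz": 0,"ax": 0,"ay": 0,"az": 0,"claw": 4.5},
  {"tx": 0,"ty": 0,"tz": 0,"ax": 0,"ay": 0,"az": 0,"claw": 4.5},
  {"tx": 0,"ty": 0,"tz": 0,"ax": 0,"ay": 0,"az": 0,"claw": 4.5},
  {"tx": 0,"ty": 0,"tz": 0,"ax": 0,"ay": 0,"az": 0,"claw": 4.5},
  {"tx": 0,"ty": 0,"tz": -2,"ax": 0,"ay": 0,"az": 0,"claw": 4.5},
  {"tx": 0,"ty": 0,"tz": -4,"ax": 0,"ay": 0,"az": 0,"claw": 4.5},
  {"tx": 0,"ty": 0,"tz": -4,"ax": 0,"ay": 0,"az": 0,"claw": 4.5},
  {"tx": 0,"ty": 0,"tz": -4,"ax": 0,"ay": 0,"az": 0,"claw": 4.5},
  {"tx": -2,"ty": 0,"tz": 0,"ax": 0,"ay": 0,"az": 0,"claw": 4.5},
])

```text
time_s: 25.58
tcp_pos: [0.6264, 0.2523, 0.2089]
ee_rot: [[0.612, -0.791, 0.017], [-0.791, -0.612, 0.007], [0.005, -0.018, -1.0]]
wrist_force: [1.2, 0.9, 1.7]
gripper_width: 0.52
gripper_force: 0.0
```

Call:
drive_tool([
  {"tx": -3,"ty": 0,"tz": 0,"ax": 0,"ay": 0,"az": 0,"claw": 4.5},
  {"tx": -3,"ty": 0,"tz": 0,"ax": 0,"ay": 0,"az": 0,"claw": 4.5},
  {"tx": 0,"ty": 0,"tz": 0,"ax": 0,"ay": 0,"az": 0,"claw": 4.5},
  {"tx": 0,"ty": 0,"tz": 0,"ax": 0,"ay": 0,"az": 0,"claw": 4.5},
  {"tx": 0,"ty": 0,"tz": 0,"ax": 0,"ay": 0,"az": 0,"claw": 4.5},
  {"tx": 0,"ty": 0,"tz": 0,"ax": 0,"ay": 0,"az": 0,"claw": 4.5},
])

```text
time_s: 26.08
tcp_pos: [0.5838, 0.2991, 0.198]
ee_rot: [[0.613, -0.79, -0.0], [-0.79, -0.613, -0.0], [0.0, 0.0, -1.0]]
wrist_force: [0.9, 0.6, -0.5]
gripper_width: 0.518
gripper_force: 0.0
```

```bash
python3 - <<'E'
from h import *
to(.6327,.2353,.059,110)
P=cloud("wrist",capture("wrist")[1])
X=near(P,(.5237,.2243),.1,.062,.07);b=rect(X);print("box",b,np.median(X[:,2]))
X=near(P,(.633,.236),.06,.105,.13);k=rect(X);print("bar",k,np.median(X[:,2]))
if abs(k[2]+43.6)<3 and abs(b[0][0]-524.3)<3: print("finish",finish_job())
E
```

```text
pos [0.5838 0.2991 0.198 ] yaw -52.17 tilt [-0.0002 -0.0002] j [ 41.2  24.8   6.    0.  -71.1  -3.4] t 26.08 F [ 0.9  0.6 -0.5] w 4.51
az first -2.83 then txyz cm [-7.66  2.41 13.9 ]
box (array([524.1, 223.5]), array([149.5,  61.9]), 6.6, 9597) 0.06681325667792673
bar (array([633. , 234.3]), array([77.7, 18. ]), -43.5, 2313) 0.11300521343761884
the job is handed in; nothing more can be done
finish None
```

The small speaker is seated on the stand with its fork home against the post, the T-knob is screwed down to its stop, the gripper is clear, and the job was handed in at about 26 s; no verdict came back.

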